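Check-weigh a basket of bushes on the bench spring scale

ROBOT

A 7-joint arm with a two-finger parallel gripper is mounted at the origin on the work surface. World frame = base frame: x ahead of the robot, y to its left, z up, the work surface at z = 0. Lengths are in m, angles in rad, forces in N, time in s.
With the tool pointing down it reaches from about 0.4 to 0.875 m from the base axis. Payload 6.5 kg.
Tool frame: the origin (TCP) lies between the finger pads; the fingertips stand 17 mm ahead of it and the grasp point (between the pads) lies 2 mm behind it; z points along the fingers, y is the line along which they close (so a half turn about z gives the same grasp; the last joint's range is limited). The gripper opens to 88 mm and grips with 3 to 60 N. Pads are 18 mm wide; open, the fingers measure 123 mm over their backs; the gripper's body (75 mm by 187 mm) begins 45 mm behind the grasp point.
Start: joints at [1.262, 0.536, -0.004, 1.538, 0.003, 1.067, -0.071], TCP at [0.156, -0.631, 0.256] pointing down, gripper open.
Joint ranges: [-2.7, 2.7], [-0.37, 2.16], [-1.27, 1.26], [0.24, 2.4], [-1.31, 4.45], [0.19, 1.91], [-2.76, 2.76]. Speed limits (rad/s): [2.39, 2.39, 3.14, 3.14, 3.14, 3.14, 3.14].

INTERFACE

Orientations are given as a unit quaternion [w, x, y, z].
In Python, from station import robot gives the robot as it stands.
- The arm moves only by the tool arm_command, never from a script. Its argument "commands" is a list of rows, each a list of 7 numbers: the opening, from 0 (shut) to 1 (fully open), then the shift along the tool's x, y, z in mm, then the turn, a rotation vector about the tool's x, y, z in degrees. A call has 1 to 8 rows; each row shifts and turns the commanded pose from where the row before left it, along the tool's axes as they then stand; what a row does not reach is not made up. A row lasts 1/10 s, in which the tool goes at most 50 mm and 8.59 degrees, less where a joint would pass 70% of its speed; a pose out of reach is approached as far as the arm can. A call is refused whole if a number of a shift passes 50 or a number of a turn 8.59, either way. A call with a gripper value outside its range is refused whole. The fingers move at their own pace and stop on an object; the grip force is fixed at half the most. Time passes only in rows, so rows that do not move let the fingers close. It gives the time, the measured TCP pose, the force, the opening and the grip force at its end, in the units of the state.
- robot.get_state(): the state, without advancing time (a new reading comes with each control period).
- robot.get_image(name): name is "scene" or "top" or "wrist"; returns the picture (400x640x3 uint8, red, green, blue); there is no depth.
- robot.camera_info(name): a dict with "fx", "fy", "cx", "cy" (pixels), "camera_from_world" (4x4, takes a point from world to camera coordinates). Camera axes: x right, y down, z forward; pixel columns grow to the right and rows downward; lengths in m; the calibration is good to about 2 mm. A picture is of the moment at which its call begins: read the wrist's pose just before it. camera_info takes no time and is no camera call; for the wrist camera it gives the pose at the moment of the call.
- robot.finish_job(): hands the job in; it is judged then, once.
The state is a dict: "clock": time; "joint_positions": joint angles; "joint_velocities": joint speeds; "tau": joint torques, N m; "eef_pos": TCP position; "tool_rot": TCP orientation; "ft_force": force on the tool from outside, world axes, zero at the start; "torque": the same for the moment, N m; "gripper_width": finger opening in m; "gripper_force": force on a finger pad.
Only numpy, scipy, OpenCV 4.12 (cv2) and the standard library are available. Lean on these libraries where they do the work, as an engineer would, in place of code of your own. Each camera call takes 0.05 s, during which the arm holds its last target. There are 200 camera calls.

TASK

Weigh the basket of turned bushes. First swing its folded bail upright with light pressure from beneath, leaving the basket standing where it is; then lift the basket by the bail, keep it level, hook the bail's grip into the seat of the spring scale's hook and lower it gently until the scale has taken the whole weight, so that neither the hook nor the basket drops or bounces when you let go. Leave the basket hanging still from the hook and everything else on the bench where it was.

Things in the scene. Friction and masses are not known exactly. Their poses are not given: they have to be found in the camera images.
- basket: perforated steel parts basket, 90 (x) by 110 (y) by 50 mm high, with upright bushes 22 mm high inside; with bail 0.24 to 0.82 kg, unknown beforehand, evenly loaded. Origin: centre of underside, z up. The only box with a wire bail, which swings about an axis along the basket's y through (0, 0, 46 mm); folded, it sticks out over the -x wall, which faces roughly to the robot
- bail (a joint): angle of the bail above horizontal, rad: 0 folded level out over the -x wall, 1.57 upright, 2.2 stop beyond upright. Stiff pivots (0.027 N m) keep it where it is left; 0.4 N square to the bail at its grip moves it. A level push on the nearly folded grip jams and shoves the basket
- bail_grip (a point): middle of the bail's grip, a straight black tube 9 mm thick, 96 mm long along the basket's y; its axis is 74 mm from the pivot axis (120 mm above the basket's underside when upright). 6 mm side wires run from the pivots, 61 mm either side of the middle, and bend in to the grip's ends. y axis along the grip
- scale: fixed bench spring scale: grey foot plate 245 by 140 mm, top 14 mm above the bench, two upright guide rods with a yoke at 368 mm, white graduated plate beside them. Origin on the bench straight below the hook's seat; foot plate from 50 mm before to 195 mm behind it, rods 135 mm behind it (+x). Its -x faces roughly to the robot
- hook (a joint): how far the carriage with the hook has sunk, m: 0 unloaded, grows downward, stop at 0.095. Spring 100 N/m (10 mm per 100 g), lightly damped; with the basket hung it settles at 0.022 to 0.080
- hook_seat (a point): where the grip's axis lies when seated in the hook; moves with the hook, 242 mm above the bench unloaded; axes as the scale. A level 9 mm steel arm comes from the carriage along -x, axis 1.5 mm above this point, dips in a V 12 mm deep, 40 mm wide along x, then turns up to a tip 29 mm in front (-x), its end 24 mm above. The grip goes in from above, across the arm, its middle over the arm
- housing_a: bystander: black square-section housing 46 by 56 by 133 mm with aluminium top and two thumbscrews, standing on the bench; origin centre of underside
- housing_b: bystander: another such housing
- screw_bin: bystander: open blue plastic bin 85 by 62 by 38 mm with screws, without a bail, between scale and basket; origin centre of underside
- jar: bystander: clear jar 42 mm in diameter, 65 mm high, black lid; origin centre of underside
- bottle: bystander: white bottle 60 mm in diameter, 155 mm high; origin centre of underside
- screwdriver: bystander: screwdriver lying on the bench
- wrench: bystander: spanner lying on the bench
There are look-alikes about, which are no part of the job. There is more than one size of the basket; the job needs the smaller.

How it is judged:
On the way, in this order (a step that is already met when the one before it is completed fails the run):
1. the bail stands within 15 degrees of upright with the basket still standing on the bench (value of joint bail between 1.31 and 1.83 rad and height (world z) of basket below 0.008 m), for 0.2 s.
2. the basket is carried clear of the bench and of the scale (height (world z) of basket above 0.04 m and contact force between basket and scale below 0.1 N), for 0.2 s.
3. the grip lies in the hook's seat and loads the scale (distance between bail_grip and hook_seat below 0.02 m and value of joint hook above 0.012 m), for 0.2 s.
At the end, for the whole second after the job is handed in: The grip lies in the hook's seat (within 6 mm fore-aft and in height, its middle within 15 mm of the arm), the hook has sunk over 15 mm under the load, and the basket hangs clear of the foot plate, level within 17 degrees and at rest (under 50 mm/s, the hook under 20 mm/s) (x of bail_grip in the frame of hook_seat between -0.006 and 0.006 m and y of bail_grip in the frame of hook_seat between -0.015 and 0.015 m and z of bail_grip in the frame of hook_seat between -0.006 and 0.006 m and value of joint hook above 0.015 m and angle between basket's own z axis and vertical below 0.3 rad and height (world z) of basket above 0.03 m and linear speed of basket below 0.05 m/s and velocity of joint hook between -0.02 and 0.02 m/s); the robot touches nothing.
It fails at once if the fingers press the basket or its bail with more than 12 N before the bail is up (contact force between the fingers and basket above 12 N and value of joint bail below 1.25 rad).
It fails at once if the basket is shoved more than 30 mm along the bench or tipped more than 30 degrees ((distance of basket from where it was at the start of the episode above 0.03 m and height (world z) of basket below 0.004 m) or angle between basket's own z axis and vertical above 0.53 rad).
It fails at once if the hook drops or bounces: it moves faster than 70 mm/s (velocity of joint hook above 0.07 m/s or velocity of joint hook below -0.07 m/s).
It fails at once if the scale is strained with more than 12 N (contact force between scale and anything else above 12 N).
It fails at once if a bystander is displaced by more than 30 mm (distance of any of housing_a, housing_b, screw_bin, jar, bottle, screwdriver, wrench from where it was at the start of the episode above 0.03 m).
It also fails if it takes over 72 s, if anything falls off the work surface, if the arm or the gripper's body presses on something with over 40 N, if the wrist force passes 120 N, or if a joint passes its speed limit or range.

## Working session

There is one attempt and no reset: what is moved stays moved. The work goes in short steps, Python scripts to look and compute and a tool call to move; the robot and the scene stay as the last step left them, time stands still between calls to the robot, and variables do not carry over. Pictures are saved under pics/ and viewed, at most 10 in all, crops included, and the job is handed in when it is done.

Besides the shell and the picture viewer there is one more tool, called after "Call:" in YAML: its name, and indented under it one key for each argument. arm_command: Moves the arm, as the interface text tells. Its arguments: {"type":"object","properties":{"commands":{"type":"array"}},"required":["commands"]}

```bash
mkdir -p pics; python3 - <<'E'
from station import robot
import cv2
s=robot.get_state()
for k in ("clock","eef_pos","tool_rot","ft_force","gripper_width"): print(k,s[k])
for n in ("scene","top"):
    im=robot.get_image(n); cv2.imwrite(f"pics/{n}0.png",im[:,:,::-1])
    i=robot.camera_info(n); print(n,i)
E
```

```text
clock 0.0
eef_pos [ 0.15613891 -0.63039463  0.25487759]
tool_rot [-8.06899993e-04  9.92633308e-01  1.21154605e-01 -1.62779100e-04]
ft_force [0.27669612 0.38248718 0.69147221]
gripper_width 0.08759080442310067
scene {'fx': 391.1071739833162, 'fy': 391.1071739833162, 'cx': 321.0426538483115, 'cy': 198.09464567273247, 'camera_from_world': array([[-0.82217385,  0.56912625, -0.01120131,  0.4139602 ],
       [ 0.34199802,  0.4781371 , -0.8089637 , -0.07132463],
       [-0.45504671, -0.66893963, -0.58775187,  1.5037982 ],
       [ 0.        ,  0.        ,  0.        ,  1.        ]])}
top {'fx': 382.1411414810582, 'fy': 382.1411414810582, 'cx': 328.6759159231789, 'cy': 199.17439359577608, 'camera_from_world': array([[ 0.00225095, -0.999848  ,  0.01728905,  0.02147313],
       [-0.99868624, -0.00313275, -0.05114666,  0.52486636],
       [ 0.05119305, -0.0171512 , -0.99854149,  1.44868104],
       [ 0.        ,  0.        ,  0.        ,  1.        ]])}
```

View pics/scene0.png

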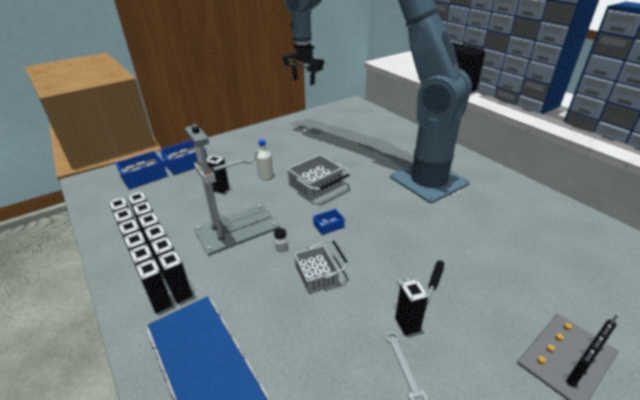

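View pics/top0.png

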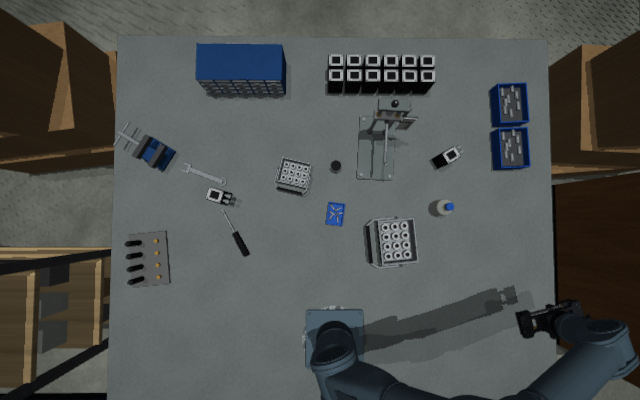

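The scene shows two baskets with bails. In top the small one is at (294,175) and the large one at (392,242); in scene they are at (320,268) and (318,177). Other boxes that could be mistaken for it are the screw bin at (335,213) top and the blue bins at the right at (510,105) and (510,148), none with a bail. By the description I choose the small basket at (294,175). The scale is at (385,145), with its hook arm running towards the robot. Next is a close crop of basket and scale.

```bash
python3 - <<'E'
import cv2,numpy as np
t=cv2.imread("pics/top0.png");s=cv2.imread("pics/scene0.png")
r=lambda a,w,h:cv2.resize(a,(w,h),interpolation=cv2.INTER_CUBIC)
a=r(t[145:205,265:325],400,400); b=r(t[85:185,350:425],300,400)
c=r(s[230:300,280:360],457,400)
cv2.imwrite("pics/crop1.png",np.vstack([np.hstack([a,b])[:, :700],]))
cv2.imwrite("pics/crop2.png",np.hstack([c,r(s[120:255,180:290],326,400)]))
E
```

```text
(no output)
```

View pics/crop1.png

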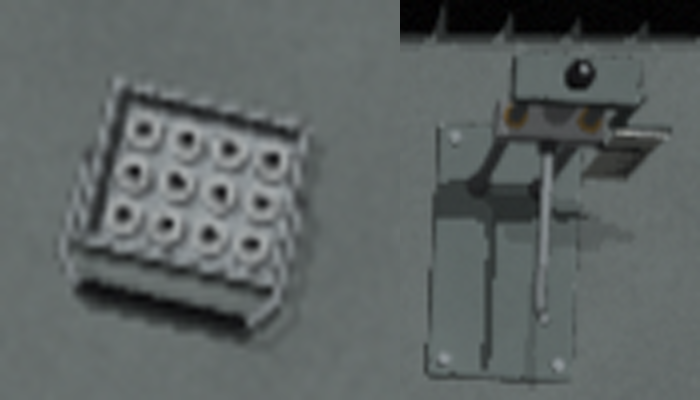

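View pics/crop2.png

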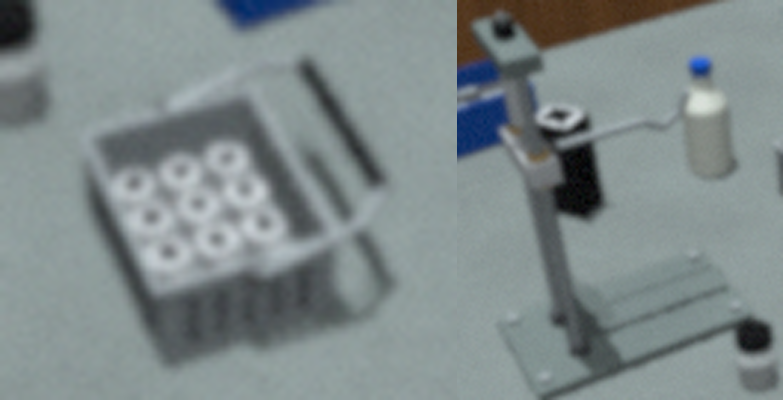

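The crops confirm the choice: the small basket has a bail with a black grip over its near wall. Grip ends are at about top (277,188)–(302.5,194.5) and scene (334,241)–(346,261.5). The scale's hook tip is at top (386,164.5) and the foot plate's corners are at (359,116), (357.5,179) and (393,180).

```bash
cat > h.py <<'E'
import numpy as np, cv2
from scipy.spatial.transform import Rotation as R
def ray(i,u,v):
    T=np.array(i["camera_from_world"]);Rm=T[:3,:3]
    return -Rm.T@T[:3,3], Rm.T@np.array([(u-i["cx"])/i["fx"],(v-i["cy"])/i["fy"],1.])
def plane(i,p,z):
    o,d=ray(i,*p); return o+d*(z-o[2])/d[2]
def tri(obs):
    A=np.zeros((3,3));b=np.zeros(3);L=[]
    for i,p in obs:
        o,d=ray(i,*p);d/=np.linalg.norm(d);M=np.eye(3)-np.outer(d,d);A+=M;b+=M@o;L.append((M,o))
    x=np.linalg.solve(A,b);return x,[np.linalg.norm(M@(x-o))*1e3 for M,o in L]
def proj(i,P):
    q=np.array(i["camera_from_world"])@np.r_[P,1];return np.array([i["fx"]*q[0]/q[2]+i["cx"],i["fy"]*q[1]/q[2]+i["cy"]])
def rot(s): q=s["tool_rot"]; return R.from_quat([q[1],q[2],q[3],q[0]])
E
python3 - <<'E'
from station import robot
from h import *
np.set_printoptions(precision=4,suppress=True)
t=robot.camera_info("top");s=robot.camera_info("scene")
f=lambda x,y:(265+x/6.667,145+y/6.667)
g=lambda x,y:(280+x/5.7125,230+y/5.714)
h=lambda x,y:(350+(x-400)/4,85+y/4)
k=lambda x,y:(180+(x-457)/2.964,120+y/2.963)
print("basket rim (z.05)");C=[plane(t,f(*p),.05) for p in [(118,85),(308,130),(280,290),(75,245)]]
for c in C:print(c)
print("ctr",np.mean(C,0),[np.linalg.norm(C[a]-C[a-1]) for a in range(4)])
print("scene rim",[plane(s,g(*p),.05) for p in [(88,135),(160,290),(340,237),(248,92)]])
print("grip top z.046",[plane(t,f(*p),.046) for p in [(80,285),(250,330)]])
print("grip scene z.046",[plane(s,g(*p),.046) for p in [(307,65),(378,182)]])
print("grip tri",tri([(t,f(80,285)),(s,g(378,182))]),tri([(t,f(250,330)),(s,g(307,65))]))
print("foot",[plane(t,h(*p),.014) for p in [(437,123),(428,375),(573,382)]])
print("tip",tri([(t,h(545,318)),(s,k(688,97))]), plane(t,h(545,318),.266),"base",plane(t,h(547,150),.245))
for n,p,z in [("bin",(335,213),.038),("jar",(336,166),.065),("houseB",(450,155),.133),("bottle",(445,207),.155),("houseA",(218,196),.133)]: print(n,plane(t,p,z))
E
```

```text
basket rim (z.05)
[0.6776 0.196  0.05  ]
[0.6527 0.0893 0.05  ]
[0.5626 0.1045 0.05  ]
[0.5874 0.2192 0.05  ]
ctr [0.6201 0.1522 0.05  ] [np.float64(0.09317756669296912), np.float64(0.10956538674717317), np.float64(0.09142777612028889), np.float64(0.11735526066153161)]
scene rim [array([0.6568, 0.0943, 0.05  ]), array([0.6831, 0.2002, 0.05  ]), array([0.5957, 0.2217, 0.05  ]), array([0.574 , 0.1149, 0.05  ])]
grip top z.046 [array([0.5653, 0.2167, 0.046 ]), array([0.5403, 0.1213, 0.046 ])]
grip scene z.046 [array([0.5349, 0.1124, 0.046 ]), array([0.5565, 0.2004, 0.046 ])]
grip tri (array([0.5652, 0.2138, 0.062 ]), [np.float64(1.6264532578718924), np.float64(1.626453257871757)]) (array([0.5402, 0.1205, 0.0548]), [np.float64(0.5936288606546068), np.float64(0.5936288606545357)])
foot [array([ 0.8486, -0.0948,  0.014 ]), array([ 0.6036, -0.0857,  0.014 ]), array([ 0.5974, -0.2252,  0.014 ])]
tip (array([ 0.6238, -0.1577,  0.2514]), [np.float64(1.4814569826672555), np.float64(1.4814569826671933)]) [ 0.6231 -0.156   0.266 ] base [ 0.7638 -0.1619  0.245 ]
bin [ 0.4716 -0.0006  0.038 ]
jar [ 0.6454 -0.0031  0.065 ]
houseB [ 0.6771 -0.4058  0.133 ]
bottle [ 0.4916 -0.3783  0.155 ]
houseA [0.5286 0.4119 0.133 ]
```

Call:
arm_command:
  commands:
    - [1,34,-23,-24,0,0,0]
    - [1,34,-23,-24,0,0,0]
    - [1,34,-23,-24,0,0,0]
    - [1,34,-23,-24,0,0,0]
    - [1,34,-23,-24,0,0,0]
    - [1,34,-23,-24,0,0,0]
    - [1,34,-23,-24,0,0,0]
    - [1,34,-23,0,0,0,0]

```text
clock: 0.9
eef_pos: [0.3779, -0.3863, 0.427]
tool_rot: [0.002, 0.993, 0.121, 0.002]
ft_force: [1.1, -0.0, 0.2]
gripper_width: 0.0881
gripper_force: 0.0
```

Call:
arm_command:
  commands:
    - [1,18,-45,0,0,0,0]
    - [1,18,-45,0,0,0,0]
    - [1,18,-45,0,0,0,0]
    - [1,18,-45,0,0,0,0]
    - [1,18,-45,0,0,0,0]
    - [1,18,-45,0,0,0,0]
    - [1,18,-45,0,0,0,0]
    - [1,18,-45,0,0,0,0]

```text
clock: 1.7
eef_pos: [0.4288, -0.001, 0.4236]
tool_rot: [0.0, 0.993, 0.121, -0.0]
ft_force: [0.7, 0.6, 0.0]
gripper_width: 0.088
gripper_force: 0.0
```

Call:
arm_command:
  commands:
    - [1,18,-45,0,0,0,-8.5]
    - [1,0,0,20,0,0,-8.5]
    - [1,0,0,20,0,0,-8.5]
    - [1,0,0,20,0,0,-8.5]
    - [1,0,0,20,0,0,-8.5]
    - [1,0,0,20,0,0,-8.5]
    - [1,0,0,20,0,0,-8.5]
    - [1,0,0,0,0,0,0]

```text
clock: 2.5
eef_pos: [0.4341, 0.0448, 0.3015]
tool_rot: [-0.001, 0.801, 0.598, -0.002]
ft_force: [-0.0, 0.4, 0.5]
gripper_width: 0.0882
gripper_force: 0.0
```

```bash
python3 - <<'E'
from station import robot
from h import *
np.set_printoptions(precision=4,suppress=True)
s=robot.get_state();i=robot.camera_info("wrist")
im=robot.get_image("wrist");cv2.imwrite("pics/w1.png",im[:,:,::-1])
for k in ("clock","eef_pos","tool_rot","joint_positions","ft_force"):print(k,s[k])
T=np.array(i["camera_from_world"]);print("cam",-T[:3,:3].T@T[:3,3],T[2,:3],i["fx"])
E
```

```text
clock 2.5
eef_pos [0.4341 0.0448 0.3015]
tool_rot [-0.0015  0.8013  0.5983 -0.0021]
joint_positions [ 0.3669  0.1631 -0.6264  1.9873  0.11    1.0295 -0.5985]
ft_force [-0.0051  0.3665  0.4813]
cam [0.457  0.1202 0.4305] [-0.0922 -0.2918 -0.952 ] 331.6023234373861
```

View pics/w1.png

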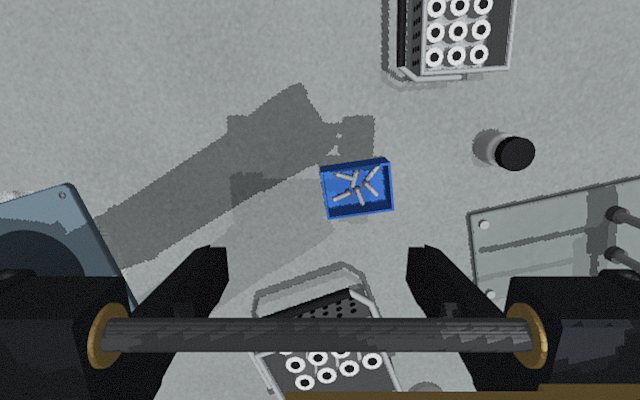

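The wrist view looks along tool −x. It shows the small basket at the top (450,40), with the grip as a dark bar at (402,35). The bin is at (355,190), the jar at (515,152), the foot plate at the right edge, and the large basket is at the bottom (320,350). I'll move closer so the basket is fully in view.

Call:
arm_command:
  commands:
    - [1,36,10,0,0,0,0]
    - [1,36,10,0,0,0,0]
    - [1,36,10,0,0,0,0]
    - [1,0,0,0,0,0,0]

```text
clock: 2.95
eef_pos: [0.4973, 0.1449, 0.3052]
tool_rot: [-0.001, 0.801, 0.598, 0.002]
ft_force: [-0.2, 0.0, -1.0]
gripper_width: 0.088
gripper_force: 0.0
```

```bash
python3 - <<'E'
from station import robot
from h import *
import itertools
from scipy.optimize import least_squares
np.set_printoptions(precision=4,suppress=True)
s=robot.get_state();i=robot.camera_info("wrist")
im=robot.get_image("wrist");cv2.imwrite("pics/w2.png",im[:,:,::-1]);np.savez("w2.npz",**i)
print(s["eef_pos"],s["joint_positions"])
D=[([1.262,.536,-.004,1.538,.003,1.067,-.071],[.15614,-.63039,.25488],[-.0008,.99263,.12115,-.0002]),
([.3669,.1631,-.6264,1.9873,.11,1.0295,-.5985],[.4341,.0448,.3015],[-.0015,.8013,.5983,-.0021]),
(s["joint_positions"],s["eef_pos"],s["tool_rot"])]
def fk(j,p,sg):
    h,a,b,L,o=p;r=R.identity();x=np.array([0,0,h]);
    for k,(ax,d) in enumerate(zip("zyzyzyz",[0,0,a,0,b,0,L])):
        r=r*R.from_euler(ax,sg[k]*j[k] + (o if k==6 else 0));x=x+r.apply([0,0,d])
    return x,r
def res(p,sg):
    e=[]
    for j,x,q in D:
        X,r=fk(j,p,sg);e+=list((X-x)*5)+list((r.inv()*R.from_quat([q[1],q[2],q[3],q[0]])).as_rotvec())
    return e
best=[]
for sg in itertools.product([1,-1],repeat=4):
  S=[sg[0],1,sg[1],1,sg[2],1,sg[3]]
  for o in (0,np.pi/2,np.pi,-np.pi/2):
    f=least_squares(res,[.35,.45,.45,.25,o],args=(S,));best.append((f.cost,S,f.x))
best.sort(key=lambda t:t[0])
for b in best[:3]:print(b)
E
```

```text
[0.4973 0.1449 0.3052] [ 0.1686  0.3237 -0.6582  1.8029  0.2189  1.085  -0.8553]
(np.float64(0.03966459559834279), [-1, 1, -1, 1, -1, 1, -1], array([-2.0204,  0.6159,  0.3954, -1.9269,  1.5707]))
(np.float64(0.03966459559834283), [-1, 1, -1, 1, -1, 1, -1], array([-2.0204,  0.6159,  0.3954, -1.9269,  1.5707]))
(np.float64(0.039664595598343205), [-1, 1, -1, 1, -1, 1, -1], array([-2.0204,  0.6159,  0.3954, -1.9269, -4.7124]))
```

View pics/w2.png

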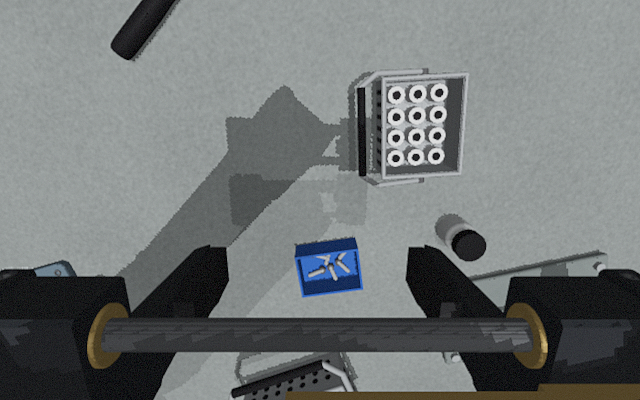

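The close wrist view shows the small basket: rim corners at (383,73), (468,74), (461,178), (378,182), and the grip bar from (362,88) to (362,175), lying over the near wall. The side wires end at the pivots, at about (424,71) and (421,179).

```bash
python3 - <<'E'
from station import robot
from h import *
np.set_printoptions(precision=4,suppress=True)
w={k:v for k,v in np.load("w2.npz").items()};t=robot.camera_info("top");s=robot.camera_info("scene")
C=np.array([plane(w,p,.05) for p in [(383,73),(468,74),(461,178),(378,182)]]);print(C,C.mean(0),[np.linalg.norm(C[a]-C[a-1]) for a in range(4)])
f=lambda x,y:(265+x/6.667,145+y/6.667)
g=lambda x,y:(280+x/5.7125,230+y/5.714)
print("pivot",plane(w,(424,71),.046),plane(w,(421,179),.046))
for z in(.046,.06):print("grip",z,plane(w,(362,88),z),plane(w,(362,175),z))
print(tri([(w,(362,88)),(s,g(378,182))]),tri([(w,(362,175)),(s,g(307,65))]))
print(tri([(w,(362,88)),(s,g(378,182)),(t,f(80,285))]),tri([(w,(362,175)),(s,g(307,65)),(t,f(250,330))]))
im=cv2.imread("pics/w2.png").astype(int)
print([im[r,350:376].sum(1)//3 for r in (110,130,150)])
E
```

```text
[[0.5953 0.2227 0.05  ]
 [0.6836 0.1954 0.05  ]
 [0.6577 0.0822 0.05  ]
 [0.5618 0.1057 0.05  ]] [0.6246 0.1515 0.05  ] [np.float64(0.12177445113661962), np.float64(0.09238603673653065), np.float64(0.11611170458221116), np.float64(0.09869733007876476)]
pivot [0.6396 0.212  0.046 ] [0.6128 0.0933 0.046 ]
grip 0.046 [0.5702 0.2142 0.046 ] [0.5459 0.1184 0.046 ]
grip 0.06 [0.5684 0.2144 0.06  ] [0.5449 0.122  0.06  ]
(array([0.5679, 0.2145, 0.0642]), [np.float64(0.04132755901466481), np.float64(0.041327559014506604)]) (array([0.5442, 0.1228, 0.0592]), [np.float64(1.2650529360824398), np.float64(1.2650529360823934)])
(array([0.5664, 0.2143, 0.0632]), [np.float64(1.621217787467771), np.float64(1.0804746723323142), np.float64(2.4983438091491763)]) (array([0.5422, 0.1212, 0.0564]), [np.float64(2.985810241089383), np.float64(0.5962129557990274), np.float64(2.5495980721274862)])
[array([ 80,  79,  76,  81,  87, 149, 168, 105,   1,  24,  32,  37,  38,
        29,  11, 112, 156, 160, 162, 161, 167, 115,  72,  77,  83,  87]), array([ 79,  84,  83,  82,  80,  98, 108,  81,  26,  26,  10,  20,  32,
        16,  20,  35,  99, 110, 105, 101, 106,  86,  79,  78,  80,  81]), array([ 73,  82,  79,  81,  77,  93, 104,  96,  44,  10,  23,  21,  24,
        13,   4,  11,  94, 108, 103,  96, 153, 158, 105,  71,  78,  86])]
```

Call:
arm_command:
  commands:
    - [0,0,0,0,8.5,0,0]
    - [0,0,0,0,8.5,0,0]
    - [0,0,0,0,0,0,0]

```text
clock: 3.3
eef_pos: [0.4975, 0.1365, 0.3022]
tool_rot: [-0.12, 0.795, 0.587, -0.09]
ft_force: [1.2, -0.6, -0.9]
gripper_width: 0.0664
gripper_force: 0.0
```

```bash
python3 - <<'E'
from station import robot
from h import *
np.set_printoptions(precision=4,suppress=True)
s=robot.get_state();print(s["joint_positions"],s["eef_pos"]);print(rot(s).as_matrix())
E
```

```text
[ 0.2077  0.4909 -0.649   1.624   0.0972  1.351  -0.7469] [0.4975 0.1365 0.3022]
[[ 0.2938  0.9127 -0.284 ]
 [ 0.9559 -0.2811  0.0853]
 [-0.002  -0.2965 -0.955 ]]
```

Call:
arm_command:
  commands:
    - [0,0,0,0,-8.5,0,0]
    - [0,0,0,0,-8.5,0,0]
    - [0,0,0,0,0,0,8.5]
    - [0,0,0,0,0,0,8.5]
    - [0,0,0,0,0,0,8.5]
    - [0,0,0,0,0,0,8.5]
    - [0,0,0,0,0,0,8.5]
    - [0,0,0,0,0,0,8.5]

```text
clock: 4.1
eef_pos: [0.4948, 0.1395, 0.3049]
tool_rot: [0.001, 0.982, 0.19, 0.002]
ft_force: [-0.5, -0.1, -1.1]
gripper_width: 0.0022
gripper_force: 0.0
```

Call:
arm_command:
  commands:
    - [0,0,0,0,0,0,8.5]
    - [0,0,0,0,0,0,8.5]
    - [0,0,0,0,0,0,8.5]
    - [0,0,0,0,0,0,8.5]
    - [0,-20,0,0,0,8,0]
    - [0,-20,0,0,0,8,0]
    - [0,-20,0,0,0,8,0]
    - [0,-20,0,0,0,8,0]

```text
clock: 4.9
eef_pos: [0.4327, 0.1584, 0.3023]
tool_rot: [0.012, 0.976, -0.086, 0.198]
ft_force: [-0.6, 2.5, 0.7]
gripper_width: 0.0006
gripper_force: 0.0
```

Call:
arm_command:
  commands:
    - [0,-10,0,30,0,8,0]
    - [0,0,0,30,0,4,0]
    - [0,0,0,0,0,0,0]

```text
clock: 5.2
eef_pos: [0.4431, 0.1229, 0.2921]
tool_rot: [0.002, 0.967, -0.097, 0.237]
ft_force: [-0.0, -0.7, 0.4]
gripper_width: 0.0
gripper_force: 0.0
```

```bash
cat > st.py <<'E'
from station import robot
from h import *
np.set_printoptions(precision=4,suppress=True)
s=robot.get_state();print(s["joint_positions"],s["eef_pos"],s["ft_force"]);print(rot(s).as_matrix(),"tip",s["eef_pos"]+.017*rot(s).as_matrix()[:,2])
E
python3 st.py
```

```text
[-0.0133 -0.005  -0.5425  2.2678  0.5583  0.5624 -2.7576] [0.4431 0.1229 0.2921] [-0.0379 -0.6866  0.3901]
[[ 0.8686 -0.1895  0.4579]
 [-0.1872 -0.981  -0.0508]
 [ 0.4588 -0.0416 -0.8875]] tip [0.4509 0.1221 0.277 ]
```

Call:
arm_command:
  commands:
    - [0,0,0,0,0,-8.5,0]
    - [0,0,0,0,0,-8.5,0]
    - [0,0,0,0,0,-8.5,-8.5]
    - [0,0,0,0,0,0,-8.5]
    - [0,0,0,0,0,0,-8.5]
    - [0,0,0,0,0,0,-8.5]
    - [0,0,0,0,0,0,-8.5]
    - [0,0,0,0,0,0,-8.5]

```text
clock: 6.0
eef_pos: [0.445, 0.1251, 0.2934]
tool_rot: [0.012, 0.945, 0.322, 0.055]
ft_force: [0.1, -0.2, -0.0]
gripper_width: 0.0003
gripper_force: 0.0
```

Call:
arm_command:
  commands:
    - [0,0,0,0,0,0,-8.5]
    - [0,0,0,0,0,0,-8.5]
    - [0,0,0,0,0,0,-8.5]
    - [0,0,0,0,0,0,-8.5]
    - [0,0,0,0,0,0,-8.5]
    - [0,0,0,0,0,0,-8.5]
    - [0,0,0,0,0,0,-8.5]
    - [0,0,0,0,0,0,-8.5]

```text
clock: 6.8
eef_pos: [0.445, 0.1251, 0.2933]
tool_rot: [0.041, 0.604, 0.795, 0.039]
ft_force: [-0.2, 0.4, -0.3]
gripper_width: 0.0003
gripper_force: 0.0
```

Call:
arm_command:
  commands:
    - [0,0,0,0,0,0,-8.5]
    - [0,0,0,0,0,0,-8.5]
    - [0,0,0,0,0,0,-8.5]
    - [0,0,0,0,0,0,-8.5]
    - [0,0,0,0,0,0,-8.5]
    - [0,0,0,0,0,0,-8.5]
    - [0,0,0,0,0,0,-8.5]
    - [0,0,0,0,0,0,0]

```text
clock: 7.6
eef_pos: [0.445, 0.1249, 0.2931]
tool_rot: [0.055, 0.132, 0.99, 0.013]
ft_force: [-0.4, -0.7, -0.1]
gripper_width: 0.0007
gripper_force: 0.0
```

```bash
python3 st.py
```

```text
[ 0.3896  0.1939 -0.8608  2.014   0.2357  0.9062  0.7153] [0.445  0.1249 0.2931] [-0.3865 -0.6836 -0.0877]
[[-0.9594  0.259   0.1121]
 [ 0.2619  0.965   0.0122]
 [-0.105   0.041  -0.9936]] tip [0.4469 0.1251 0.2762]
```

Call:
arm_command:
  commands:
    - [0,0,0,0,0,-8.5,0]
    - [0,0,0,0,0,-8.5,0]
    - [0,0,0,0,0,-8.5,0]
    - [0,0,0,0,0,0,0]

```text
clock: 8.0
eef_pos: [0.4434, 0.1231, 0.2916]
tool_rot: [0.25, 0.133, 0.959, -0.017]
ft_force: [-0.3, -0.9, 0.3]
gripper_width: 0.0009
gripper_force: 0.0
```

```bash
cat > go.py <<'E'
# usage: go.py tilt_deg  bx by z  : fingertip centre in basket frame (mm from basket centre) ; prints shift then turn
import sys
from station import robot
from h import *
np.set_printoptions(precision=1,suppress=True)
yaw=np.radians(-13.5);c=np.array([.6255,.152,0]);B=R.from_euler("z",yaw)
def delta(t,b,narrow=True,ext=.017):
    s=robot.get_state();M=rot(s);p=np.array(s["eef_pos"])
    t=np.radians(t)
    Z=np.array([np.sin(t),0,-np.cos(t)])
    if narrow: Y=np.array([0,1.,0]);X=np.cross(Y,Z)
    else: X=np.array([0,1.,0]);Y=np.cross(Z,X)
    T=B*R.from_matrix(np.stack([X,Y,Z],1))
    tcp=c+B.apply(np.array(b)/1e3)-ext*T.as_matrix()[:,2]
    tip=p+ext*M.as_matrix()[:,2]
    print("tip in basket",B.inv().apply(tip-c)*1e3,"shift(tool,mm)",M.inv().apply(tcp-p)*1e3,"turn",np.degrees((M.inv()*T).as_rotvec()),"F",np.array(s["ft_force"]),"clk",s["clock"])
    print("joints",np.round(s["joint_positions"],3))
if __name__=="__main__":
    a=[float(x) for x in sys.argv[1:]];delta(a[0],a[1:4],narrow=len(a)<5)
E
python3 go.py 32 -135 0 60
```

```text
tip in basket [-162.1  -70.4  276.7] shift(tool,mm) [ 85.2  64.  203.7] turn [ 0.8 -3.  -2.6] F [-0.3 -0.9  0.3] clk 8.0
joints [ 0.3  0.  -0.9  2.3  0.7  0.6  0.2]
```

Call:
arm_command:
  commands:
    - [0,17,13,40,0,0,0]
    - [0,17,13,40,0,0,0]
    - [0,17,13,40,0,0,0]
    - [0,17,13,40,0,0,0]
    - [0,0,0,0,0,0,0]

```text
clock: 8.5
eef_pos: [0.473, 0.1667, 0.1296]
tool_rot: [0.242, 0.135, 0.961, -0.021]
ft_force: [-0.6, -1.1, -0.0]
gripper_width: 0.0003
gripper_force: 0.0
```

```bash
python3 go.py 32 -115 0 40
```

```text
tip in basket [-143.7  -21.2  114.6] shift(tool,mm) [11.9 20.4 79.5] turn [ 0.2 -3.9 -2.5] F [-0.6 -1.1 -0. ] clk 8.5
joints [-0.1  0.5 -0.7  2.3  1.5  0.7 -0.7]
```

Call:
arm_command:
  commands:
    - [0,3,7,26,0,0,0]
    - [0,3,7,26,0,0,0]
    - [0,3,6,26,0,-4,-2.5]
    - [0,0,0,0,0,0,0]

```text
clock: 8.9
eef_pos: [0.51, 0.1794, 0.0639]
tool_rot: [0.28, 0.113, 0.953, -0.031]
ft_force: [-0.4, -0.5, -0.4]
gripper_width: 0.0005
gripper_force: 0.0
```

```bash
python3 go.py 32 -85 0 33; python3 - <<'E'
from station import robot
import cv2
for n in("scene",):
    im=robot.get_image(n);cv2.imwrite("pics/s3.png",cv2.resize(im[190:310,250:410,::-1],(800,600),interpolation=cv2.INTER_CUBIC))
E
```

```text
tip in basket [-109.5   -0.3   49.6] shift(tool,mm) [-11.8   0.3  27.3] turn [ 0.3  0.8 -0.1] F [-0.4 -0.5 -0.4] clk 8.9
joints [-0.1  0.7 -0.6  2.2  1.8  0.8 -0.9]
```

View pics/s3.png

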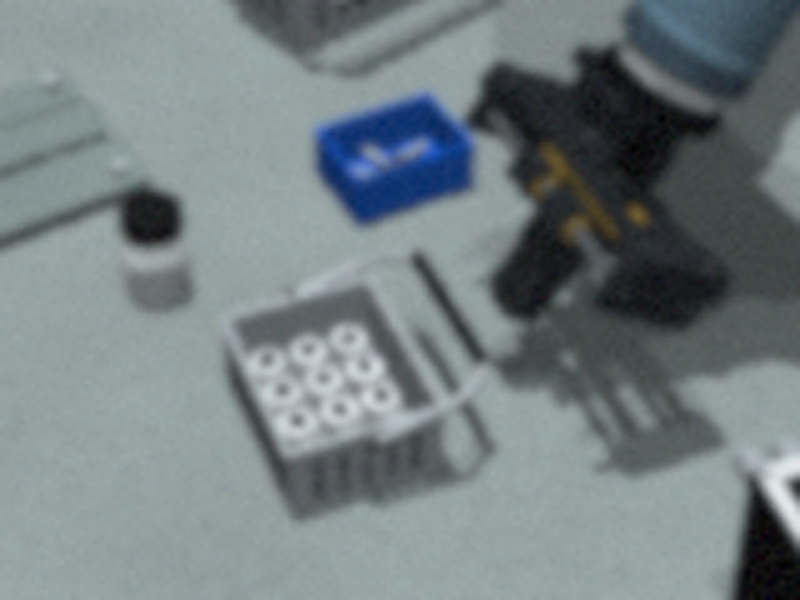

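The gripper is tilted forward in front of the grip. The grip runs from (415,255) to (485,360) in the crop, with the fingers at (530,290). The fingers are clear of the bin, so next I'll dip them under the grip.

Call:
arm_command:
  commands:
    - [0,-4,0,16,0,0,0]
    - [0,-3,0,16,0,0,0]
    - [0,0,0,0,0,0,0]

```text
clock: 9.25
eef_pos: [0.5345, 0.1734, 0.0439]
tool_rot: [0.282, 0.115, 0.952, -0.03]
ft_force: [-1.2, -0.2, -1.1]
gripper_width: 0.0007
gripper_force: 0.0
```

```bash
python3 go.py 32 -70 0 26
```

```text
tip in basket [-84.3  -0.3  29.7] shift(tool,mm) [-10.3   0.4  10.9] turn [ 0.3  1.  -0.3] F [-1.2 -0.2 -1.1] clk 9.25
joints [-0.1  0.8 -0.6  2.2  1.9  0.8 -0.9]
```

Call:
arm_command:
  commands:
    - [0,-5,0,5.5,0,0,0]
    - [0,-5,0,5.5,0,0,0]
    - [0,0,0,0,0,0,0]
    - [0,-2.6,0,-4,0,0,0]
    - [0,-2.6,0,-4,0,0,0]
    - [0,-2.6,0,-4,0,0,0]
    - [0,-2.6,0,-4,0,0,0]
    - [0,0,0,0,0,0,0]

```text
clock: 10.05
eef_pos: [0.5465, 0.1722, 0.0577]
tool_rot: [0.282, 0.112, 0.953, -0.028]
ft_force: [-0.3, 0.2, 0.3]
gripper_width: 0.0007
gripper_force: 0.0
```

```bash
python3 go.py 32 -57 0 67.5;  python3 - <<'E'
from station import robot
import cv2
for n in("scene",):
    im=robot.get_image(n);cv2.imwrite("pics/s4.png",cv2.resize(im[190:310,250:410,::-1],(800,600),interpolation=cv2.INTER_CUBIC))
E
```

```text
tip in basket [-72.4   1.4  43.4] shift(tool,mm) [-26.2  -1.1 -11.9] turn [ 0.6  0.9 -0.1] F [-0.3  0.2  0.3] clk 10.05
joints [-0.1  0.7 -0.6  2.2  1.8  0.8 -0.8]
```

View pics/s4.png

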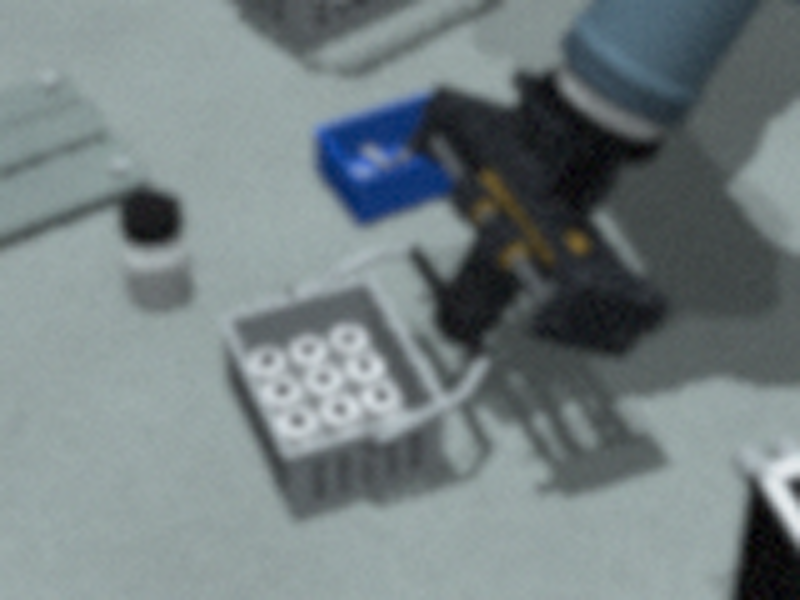

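Call:
arm_command:
  commands:
    - [0,-4.8,0,-2.4,0,0,0]
    - [0,-4.8,0,-2.4,0,0,0]
    - [0,-4.8,0,-2.4,0,0,0]
    - [0,-5.8,0,-2.6,0,0,0]
    - [0,-5.8,0,-2.6,0,0,0]
    - [0,-4.3,0,-0.9,0,0,0]
    - [0,-4.3,0,-0.9,0,0,0]
    - [0,-4.3,0,-0.9,0,0,0]

```text
clock: 10.9
eef_pos: [0.5706, 0.1659, 0.0911]
tool_rot: [0.281, 0.112, 0.953, -0.029]
ft_force: [0.1, 0.0, -0.0]
gripper_width: 0.0006
gripper_force: 0.3
```

```bash
python3 go.py 32 -37 0 84;  python3 - <<'E'
from station import robot
import cv2
for n in("scene",):
    im=robot.get_image(n);cv2.imwrite("pics/s5.png",cv2.resize(im[190:310,250:410,::-1],(800,600),interpolation=cv2.INTER_CUBIC))
E
```

```text
tip in basket [-47.4   0.9  76.8] shift(tool,mm) [-13.   -0.7  -0.4] turn [ 0.5  0.9 -0.1] F [ 0.1  0.  -0. ] clk 10.9
joints [-0.1  0.7 -0.6  2.1  1.7  0.7 -0.7]
```

View pics/s5.png

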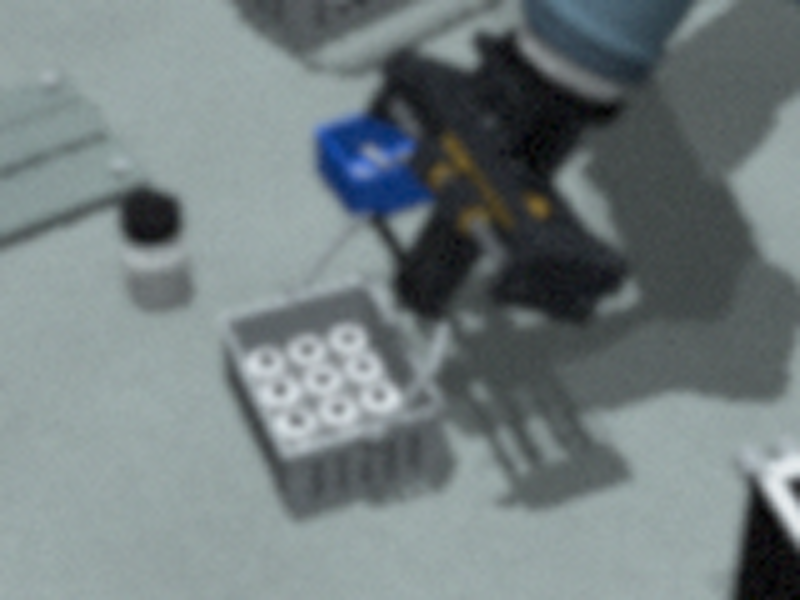

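The bail is coming up and now stands about half raised: its left wire runs (300,290)→(375,215) and the right one reaches (440,330). The basket has not moved, so I'll continue along the arc.

Call:
arm_command:
  commands:
    - [0,-4.2,0,-0.2,0,0,0]
    - [0,-4.2,0,-0.2,0,0,0]
    - [0,-4.2,0,-0.2,0,0,0]
    - [0,-4.4,0,0.6,0,0,0]
    - [0,-4.4,0,0.6,0,0,0]
    - [0,-4.4,0,0.6,0,0,0]
    - [0,-4,0,1.1,0,0,0]
    - [0,-4,0,1.1,0,0,0]

```text
clock: 11.75
eef_pos: [0.6, 0.1589, 0.1064]
tool_rot: [0.281, 0.112, 0.953, -0.029]
ft_force: [-0.4, 0.4, 0.3]
gripper_width: 0.0003
gripper_force: 0.2
```

Call:
arm_command:
  commands:
    - [0,-4,0,1.1,0,0,0]
    - [0,-3.9,0,2,0,0,0]
    - [0,-3.9,0,2,0,0,0]
    - [0,-3.9,0,2,0,0,0]
    - [0,0,0,0,0,0,0]
    - [0,0,0,0,0,0,0]

```text
clock: 12.35
eef_pos: [0.6163, 0.155, 0.1088]
tool_rot: [0.281, 0.112, 0.953, -0.029]
ft_force: [-0.0, 0.4, 0.1]
gripper_width: 0.0002
gripper_force: 0.0
```

```bash
python3 go.py 32 0 0 94;  python3 - <<'E'
from station import robot
import cv2
for n in("scene",):
    im=robot.get_image(n);cv2.imwrite("pics/s6.png",cv2.resize(im[190:310,250:410,::-1],(800,600),interpolation=cv2.INTER_CUBIC))
E
```

```text
tip in basket [-0.4  1.  94.5] shift(tool,mm) [-0.3 -0.8  0.7] turn [ 0.5  0.9 -0.1] F [-0.   0.4  0.1] clk 12.35
joints [-0.   0.7 -0.6  2.   1.6  0.7 -0.5]
```

View pics/s6.png

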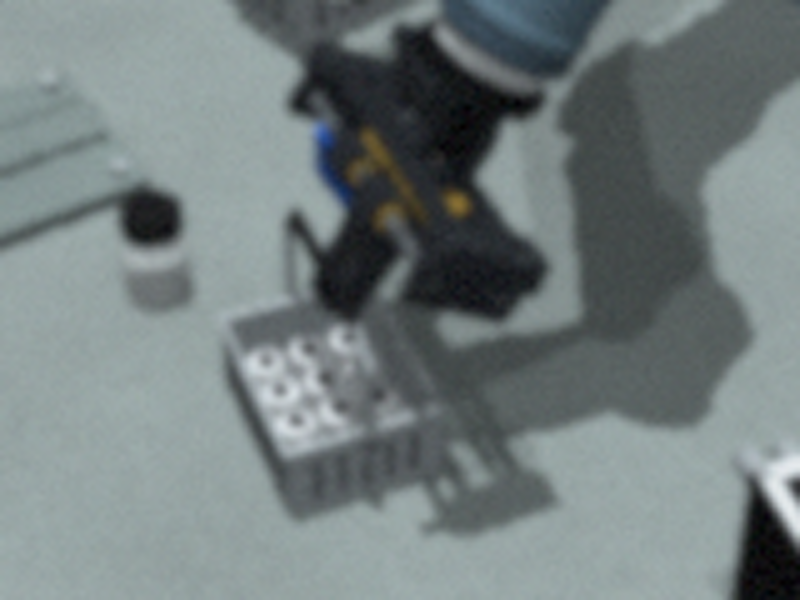

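The bail now stands upright: its right end is at crop (295,215), and the basket is where it was. That was the tenth picture, so from here I measure by number only. I'll back off and turn to the grasp pose.

Call:
arm_command:
  commands:
    - [0,8,0,0,0,0,0]
    - [0,15,0,0,0,0,0]
    - [0,25,0,-10,0,0,0]
    - [0,0,0,-45,0,0,0]
    - [0,0,0,-45,0,0,0]
    - [0,0,0,-45,0,0,0]
    - [0,0,0,-20,0,8.5,0]
    - [0,0,0,0,0,8.5,0]

```text
clock: 13.2
eef_pos: [0.4926, 0.1809, 0.2152]
tool_rot: [0.185, 0.115, 0.976, -0.024]
ft_force: [0.4, -0.6, 0.3]
gripper_width: 0.0004
gripper_force: 0.0
```

Call:
arm_command:
  commands:
    - [1,0,0,0,0,8.5,0]
    - [1,0,0,0,0,7,0]
    - [1,0,0,0,0,0,8.5]
    - [1,0,0,0,0,0,8.5]
    - [1,0,0,0,0,0,8.5]
    - [1,0,0,0,0,0,8.5]
    - [1,0,0,0,0,0,8.5]
    - [1,0,0,0,0,0,8.5]

```text
clock: 14.0
eef_pos: [0.494, 0.1784, 0.2126]
tool_rot: [0.055, 0.537, 0.841, 0.015]
ft_force: [-0.1, -1.0, 0.1]
gripper_width: 0.0624
gripper_force: 0.0
```

Call:
arm_command:
  commands:
    - [1,0,0,0,0,0,8.5]
    - [1,0,0,0,0,0,8.5]
    - [1,0,0,0,0,0,8.5]
    - [1,0,0,0,0,0,8.5]
    - [1,0,0,0,0,0,0]

```text
clock: 14.5
eef_pos: [0.494, 0.1786, 0.2127]
tool_rot: [0.049, 0.758, 0.649, 0.03]
ft_force: [-0.0, -0.9, -0.2]
gripper_width: 0.0882
gripper_force: 0.0
```

```bash
python3 go.py 0 0 15 200 w; python3 - <<'E'
from station import robot
from h import *
np.set_printoptions(precision=4,suppress=True)
s=robot.camera_info("scene");t=robot.camera_info("top")
B=R.from_euler("z",-13.5,degrees=True);c=np.array([.6255,.152,0])
im=cv2.cvtColor(robot.get_image("scene"),cv2.COLOR_RGB2GRAY);tp=cv2.cvtColor(robot.get_image("top"),cv2.COLOR_RGB2GRAY)
for n,i in(("scene",s),("top",t)):
  for a in(70,80,90,100):
    a=np.radians(a);print(n,[proj(i,c+B.apply([-.074*np.cos(a),y,.046+.074*np.sin(a)])).round(1) for y in(-.048,.048)])
# dark bar masks
_,l,st,ce=cv2.connectedComponentsWithStats((im[210:290,290:360]<70).astype(np.uint8));
for k in range(1,len(st)):
    if st[k,4]>8:
        ys,xs=np.where(l==k);print("scene",st[k]+[290,210,0,0,0],"left",xs.min()+290,ys[xs.argmin()]+210,"right",xs.max()+290,ys[xs.argmax()]+210)
for r in range(222,262,2):print(r,im[r,296:346:2])
E
```

```text
scene [array([317.9, 230.3]), array([330.9, 252.7])]
scene [array([313.7, 230.5]), array([326.5, 253. ])]
scene [array([309.3, 231.3]), array([321.9, 254. ])]
scene [array([304.9, 232.8]), array([317.3, 255.6])]
top [array([304.4, 179.4]), array([278.2, 173.1])]
top [array([305.2, 176. ]), array([279. , 169.6])]
top [array([306.1, 172.4]), array([279.8, 166. ])]
top [array([306.9, 169. ]), array([280.7, 162.6])]
scene [314 211  30  23 368] left 314 219 right 343 220
scene [343 210   5   3  11] left 343 210 right 347 210
scene [308 233  14  21  44] left 308 234 right 321 252
222 [161 162 160 159 160 160 159 161 136  62  48  61  90 112 119 125 102  88
  76  66  55  55  45  53 102]
224 [162 161 166 162 160 162 161 162 141  80  45  58 109 138 111  79  68  56
  51  48  47  52  46  52 106]
226 [161 162 162 166 162 162 162 166 158 117  60  41  59  76  66  52  51  49
  49  54  50  50  50  55 105]
228 [160 159 161 164 163 162 165 163 163 152 111  53  43  44  48  48  48  49
  52  48  51  67  84 104 131]
230 [165 160 163 163 162 163 159 159 167 163 144  89  49  48  51  48  48  51
  62  87 118 1
[... 1132 characters left out ...]
89  53  43  80  86 133 162 145
 136 135 135 137 134 138 147]
254 [135 110 101 100  97  97  98  93  95 101 109 110  79  91  83 105 158 159
 140 136 137 135 135 138 139]
256 [131 101  93  93  97 100  99 105 105 109 163 171 125 126  85  86 125 168
 149 139 138 134 138 138 133]
258 [144 111 102 112 113 105 155 140 118 133 181 177 149 145 101  85  96 156
 166 147 139 137 136 138 137]
260 [127 139 155 158 166 149 191 158 115 130 146 178 184 159 130  91  87 121
 164 156 144 137 135 133 132]Traceback (most recent call last):
  File "go.py", line 19, in <module>
    a=[float(x) for x in sys.argv[1:]];delta(a[0],a[1:4],narrow=len(a)<5)
       ~~~~~^^^
ValueError: could not convert string to float: 'w'
```

```bash
python3 go.py 0 0 16 190 1
```

```text
tip in basket [-132.    -5.   195.8] shift(tool,mm) [  9.5 133.8  20.7] turn [6.5 0.8 4.9] F [ 0.5 -0.3  0.3] clk 14.6
joints [-0.   0.4 -0.5  2.   0.4  0.8 -1. ]
```

Call:
arm_command:
  commands:
    - [1,0,0,0,6.5,0.8,4.9]
    - [1,3,45,0,0,0,0]
    - [1,3,45,0,0,0,0]
    - [1,3,43,0,0,0,0]
    - [1,0,0,0,0,0,0]

```text
clock: 15.1
eef_pos: [0.6304, 0.1526, 0.2119]
tool_rot: [0.0, 0.787, 0.617, 0.002]
ft_force: [-1.3, -0.4, 0.1]
gripper_width: 0.0883
gripper_force: 0.0
```

```bash
python3 go.py 0 0 16 103 1
```

```text
tip in basket [  4.6   1.8 194.9] shift(tool,mm) [14.1 -4.9 91.9] turn [ 0.2 -0.1 -0.4] F [-1.3 -0.4  0.1] clk 15.1
joints [ 0.   0.6 -0.5  1.6  0.3  1.  -0.8]
```

Call:
arm_command:
  commands:
    - [1,14,-5,0,0,0,-0.4]
    - [1,0,0,30,0,0,0]
    - [1,0,0,30,0,0,0]
    - [1,0,0,20,0,0,0]
    - [1,0,0,11,0,0,0]
    - [1,0,0,0,0,0,0]

```text
clock: 15.7
eef_pos: [0.6222, 0.1718, 0.1207]
tool_rot: [-0.001, 0.783, 0.622, -0.0]
ft_force: [0.2, 0.5, 0.5]
gripper_width: 0.0883
gripper_force: 0.0
```

```bash
python3 go.py 0 0 16 103 1
```

```text
tip in basket [ -7.8  18.5 103.7] shift(tool,mm) [-2.5  7.8  0.7] turn [-0.1 -0.1  0.4] F [0.2 0.5 0.5] clk 15.7
joints [-0.   0.7 -0.5  1.6  0.4  0.9 -0.9]
```

Call:
arm_command:
  commands:
    - [1,-2.5,7.8,0.7,0,0,0]
    - [0.5,0,0,0,0,0,0]
    - [0.2,0,0,0,0,0,0]
    - [0,0,0,0,0,0,0]
    - [0,0,0,0,0,0,0]
    - [0,0,0,0,0,0,0]
    - [0,0,0,0,0,0,0]
    - [0,0,0,0,0,0,0]

```text
clock: 16.5
eef_pos: [0.6311, 0.1665, 0.121]
tool_rot: [-0.0, 0.784, 0.62, 0.001]
ft_force: [-0.3, -0.4, -0.9]
gripper_width: 0.0341
gripper_force: 0.0
```

```bash
python3 go.py 0 0 16 103 1
```

```text
tip in basket [  2.1  15.4 104. ] shift(tool,mm) [ 0.6 -2.1  1. ] turn [ 0.  -0.1  0.2] F [-0.3 -0.4 -0.9] clk 16.5
joints [-0.   0.7 -0.5  1.6  0.4  0.9 -0.9]
```

Call:
arm_command:
  commands:
    - [0,0,0,0,0,0,0]
    - [0,0,0,0,0,0,0]
    - [0,0,0,0,0,0,0]
    - [0,0,0,0,0,0,0]
    - [0,0,0,0,0,0,0]
    - [0,0,0,0,0,0,0]

```text
clock: 17.1
eef_pos: [0.6312, 0.1664, 0.121]
tool_rot: [-0.0, 0.784, 0.62, 0.001]
ft_force: [-0.2, 0.6, -1.1]
gripper_width: 0.008
gripper_force: 30.0
```

Call:
arm_command:
  commands:
    - [0,0,0,-3,0,0,0]
    - [0,0,0,-4,0,0,0]
    - [0,0,0,-6,0,0,0]
    - [0,0,0,-10,0,0,0]
    - [0,0,0,-15,0,0,0]
    - [0,0,0,-15,0,0,0]
    - [0,0,0,0,0,0,0]
    - [0,0,0,0,0,0,0]

```text
clock: 17.9
eef_pos: [0.6315, 0.1664, 0.1749]
tool_rot: [-0.0, 0.784, 0.62, 0.001]
ft_force: [0.2, 0.6, -5.3]
gripper_width: 0.0078
gripper_force: 30.0
```

```bash
python3 - <<'E'
from station import robot
from h import *
np.set_printoptions(precision=3,suppress=True)
for k in range(4):
    im=robot.get_image("scene" if k==0 else "top");s=robot.get_state();print(s["ft_force"],s["torque"],s["gripper_force"],s["gripper_width"],s["eef_pos"],s["clock"])
    if k<2:cv2.imwrite(f"pics/lift{k}.png",im[:,:,::-1])
E
```

```text
[-0.955 -0.355 -4.335] [-0.03  -0.076  0.006] 29.95489239692688 0.007533875488384243 [0.631 0.166 0.174] 17.95
[-0.895  0.251 -4.995] [-0.044 -0.035  0.005] 29.952101558446884 0.007842063396655712 [0.631 0.166 0.174] 18.0
[-1.244  0.67  -4.604] [-0.011 -0.089 -0.044] 29.962163418531418 0.007865913895434467 [0.631 0.166 0.173] 18.05
[ 0.325  0.606 -4.828] [ 0.038 -0.095  0.038] 29.969059601426125 0.008006961494483095 [0.631 0.166 0.173] 18.1
```

The load is 4.8 N (about 0.49 kg). The bail window has to be threaded over the hook tip from the front at a grip height of about 0.28, so I'll raise the basket, align its yaw with the scale and carry it to the front.

Call:
arm_command:
  commands:
    - [0,0,0,-10,0,0,0]
    - [0,0,0,-20,0,0,0]
    - [0,0,0,-25,0,0,0]
    - [0,0,0,-25,0,0,0]
    - [0,0,0,-18,0,0,-3.7]
    - [0,0,0,-8,0,0,-3.7]
    - [0,0,0,0,0,0,-3.7]
    - [0,0,0,0,0,0,0]

```text
clock: 18.9
eef_pos: [0.6311, 0.1662, 0.2808]
tool_rot: [-0.0, 0.72, 0.694, 0.001]
ft_force: [-0.6, 0.1, -4.9]
gripper_width: 0.0077
gripper_force: 30.0
```

Call:
arm_command:
  commands:
    - [0,-6,-6,0,0,0,0]
    - [0,-12,-8,0,0,0,0]
    - [0,-20,-10,0,0,0,0]
    - [0,-25,-10,0,0,0,0]
    - [0,-25,-10,0,0,0,0]
    - [0,-25,-10,0,0,0,0]
    - [0,-25,-8,0,0,0,0]
    - [0,-25,-5,0,0,0,0]

```text
clock: 19.7
eef_pos: [0.5563, 0.0046, 0.2797]
tool_rot: [-0.0, 0.721, 0.693, 0.0]
ft_force: [-0.5, -0.5, -5.2]
gripper_width: 0.0077
gripper_force: 30.0
```

Call:
arm_command:
  commands:
    - [0,-25,0,0,0,0,0]
    - [0,-25,0,0,0,0,0]
    - [0,-25,0,0,0,0,0]
    - [0,-25,0,0,0,0,0]
    - [0,-20,0,0,0,0,0]
    - [0,-12,0,0,0,0,0]
    - [0,-6,0,0,0,0,0]
    - [0,0,0,0,0,0,0]

```text
clock: 20.5
eef_pos: [0.5522, -0.1322, 0.2795]
tool_rot: [-0.0, 0.721, 0.693, 0.001]
ft_force: [-0.9, -0.8, -4.3]
gripper_width: 0.0079
gripper_force: 29.9
```

```bash
python3 - <<'E'
from station import robot
from h import *
np.set_printoptions(precision=4,suppress=True,linewidth=200)
s=robot.get_state();i=robot.camera_info("wrist");w=robot.get_image("wrist");np.savez("w3.npz",**i);cv2.imwrite("pics/w3.png",w[:,:,::-1])
print(s["clock"],s["eef_pos"],s["ft_force"],np.array(s["joint_positions"]).round(2));print(rot(s).as_matrix()[:,0],rot(s).as_matrix()[:,2])
for P in([.6225,-.1565,.266],[.6515,-.1575,.2315],[.70,-.16,.2435],[.75,-.162,.2435]):print(P,proj(i,P),proj(robot.camera_info("top"),P),proj(robot.camera_info("scene"),P))
g=cv2.cvtColor(cv2.imread("pics/top0.png"),cv2.COLOR_BGR2GRAY)
print("top0");
for r in range(128,170,2):print(r,g[r,376:398])
print([ (r,g[r,376:398]) for r in (163,165,167)])
E
```

```text
20.5 [ 0.5522 -0.1322  0.2795] [-0.8921 -0.7705 -4.3077] [ 0.57  0.42 -0.54  1.71  0.24  1.07 -0.09]
[0.0396 0.9992 0.0016] [ 0.0003  0.0016 -1.    ]
[0.6225, -0.1565, 0.266] [459.2526 304.4724] [386.4071 164.6735] [257.5051 148.4253]
[0.6515, -0.1575, 0.2315] [484.1084 269.7533] [384.8942 157.373 ] [249.9376 161.1672]
[0.7, -0.16, 0.2435] [579.8643 281.2062] [386.1866 141.9915] [234.138  162.2196]
[0.75, -0.162, 0.2435] [668.2194 281.1811] [386.7144 126.8066] [217.8367 167.137 ]
top0
128 [103 102 103 102 103 102 103 101  98  85 125 123  64  63  96 102 105 104 105  74  60  59]
130 [ 91  90  91  92  92  92  87  51  39  70 131 128  90  98 102 104 103 103 104  85 102 107]
132 [ 62  59  60  60  60  60  36  35  37  94 133 123 103 102 105 104 104 105 106 106 106 106]
134 [ 45  46  46  47  46  47  43  31  28  96 137 111  91  98 101  99 100 101 113 107 106 106]
136 [ 46  47  47  47  45  46  48  48  45 100 137 104  82  88  90  89  90  90  92  91 104 106]
138 [ 47  47  47  47  47  46  46  46  41 103 137  88  51  46  47  47  47  47  53  77  82  90]
140 [ 65  63  63  62  64  64  63  85  78 108 1
[... 1081 characters left out ...]

164 [101 100 101 101 102 101  91  87  70 114 126 103 101 101 102 102 102  92 105 107 109 108]
166 [ 99 100 101 102 102 102  90  88  98  91  87  99 102 100 101 101 105  84 103 107 108 109]
168 [102 104 104 103 102 102  90  88 100 103 103 100 102 101 101 101 105  87 104 110 108 108]
[(163, array([102, 101, 102, 101, 102, 102,  90,  76,  66,  93, 104, 104, 103, 102, 102, 101, 102,  90, 104, 106, 108, 108], dtype=uint8)), (165, array([101, 100, 101, 102, 103, 101,  91,  88,  89, 106, 108,  93,  99, 100, 101, 102, 104,  90, 104, 106, 109, 108], dtype=uint8)), (167, array([102, 103, 103, 103, 103, 103,  91,  88, 100, 103, 102, 101, 101, 100, 101, 102, 105,  82, 104, 108, 107, 109], dtype=uint8))]
```

```bash
python3 - <<'E'
import cv2,numpy as np
np.set_printoptions(linewidth=250)
g=cv2.cvtColor(cv2.imread("pics/w3.png"),cv2.COLOR_BGR2GRAY)
print("cols",list(range(400,640,8)))
for r in range(225,335,5):print(r,g[r,400:640:8])
E
```

```text
cols [400, 408, 416, 424, 432, 440, 448, 456, 464, 472, 480, 488, 496, 504, 512, 520, 528, 536, 544, 552, 560, 568, 576, 584, 592, 600, 608, 616, 624, 632]
225 [166 166 165 165 166 166 172 168 149 151  86 160 165 171 171 170 137  80  87 165 175 178 177 176 180 178 158  94 102   1]
230 [167 164 168 166 166 166 168 170 152 155  79 157 173 170 171 171 167 138  79  85 137 177 175 175 176 178 145  17  22  17]
235 [175 171 173 174 172 171 178 163 161 156 151 179 174 178 181 174 174 165 162  79  84 105 175 176 168 179  90  24  20  11]
240 [180 177 174 171 177 173 178 161 155 159 156 175 174 183 176 178 179 184 183 171  77  84  82 178 173 183  89  21  20  10]
245 [177 178 180 179 175 175 176 158 156 160 174 174 172 174 178 178 179 182 179 179 167  80  88  86 170 151  95  17  20  21]
250 [176 172 176 172 180 181 173 165 153 175 175 178 177 177 182 177 180 177 170 173 173 163  75  88  85 154 106  13  11  16]
255 [179 179 170 173 177 178 181 174 159 177 172 170 177 183 171 182 176 182 178 177 171 174 164  77  88  89  53  14  10  12]
260 [176 177 179 178 173 178 176 182 156 175 178 179 176 177 1
[... 1037 characters left out ...]
2 114 109  25  32  30  28  29  24]
305 [ 23  38  20  28  25  32  21  23  32 178 176 172 172 170 173 176 172 184 180 106 119 113 109 110  17  27  22  28  23  28]
310 [ 30  30  20  34  24  38  26  30  27  19 177 168 174 170 171 179 173 175 170 177  71 123 109 111  28  25  30  26  23  29]
315 [ 26  33  27  21  28  32  24  21  33  31 182 175 173 175 172 174 179 180 177 184 171  58 115 117  22  23  22  26  21  25]
320 [43 40 43 41 38 37 42 53 63 54 55 51 51 48 53 44 56 53 46 49 51 52 50 49 53 45 51 50 56 51]
325 [40 39 39 46 43 43 43 42 50 50 63 75 69 66 69 69 68 69 75 73 73 70 78 57 57 59 56 55 59 56]
330 [45 36 38 42 47 41 45 40 61 69 69 87 90 89 88 86 89 87 91 94 91 95 94 65 62 63 59 56 58 61]
```

```bash
python3 - <<'E'
import cv2,numpy as np
from h import *
np.set_printoptions(linewidth=220,suppress=True,precision=1)
w={k:v for k,v in np.load("w3.npz").items()}
g=cv2.cvtColor(cv2.imread("pics/w3.png"),cv2.COLOR_BGR2GRAY)
print("cols",np.arange(448,600,4))
for r in range(256,292):print(r,g[r,448:600:4])
for x in (.647,.651,.655):
  for y in(-.157,-.160):print(x,y,"vert",proj(w,[x,y,.2315]),"start",proj(w,[x+.02,y,.2435]),"front",proj(w,[x-.02,y,.2435]),"tip",proj(w,[x-.029,y,.266]))
E
```

```text
cols [448 452 456 460 464 468 472 476 480 484 488 492 496 500 504 508 512 516 520 524 528 532 536 540 544 548 552 556 560 564 568 572 576 580 584 588 592 596]
256 [178 171 173 156 160 163 177 177 171 184 177 169 174 173 177 175 172 175 182 179 180 178 179 173 177 176 173 178 174 180 177 178 181  83  76  87  81  86]
257 [177 174 174 155 158 175 180 176 176 182 179 172 175 174 176 176 173 169 182 175 180 175 174 176 182 176 167 176 175 181 179 183 177 148  76  79  86  85]
258 [176 176 178 157 159 177 179 175 180 173 176 176 176 180 178 177 179 172 179 172 178 179 173 175 182 179 173 172 179 181 179 182 175 179  79  77  78  84]
259 [175 177 181 155 158 174 179 173 178 172 174 180 179 180 178 176 178 174 178 177 176 178 174 176 183 181 177 172 178 178 176 182 175 175 128  73  78  81]
260 [176 180 182 157 156 170 175 171 178 173 179 179 176 179 177 179 179 177 179 177 178 176 179 177 184 183 176 174 180 179 170 180 172 170 169  74  80  80]
261 [176 180 175 157 164 171 176 172 176 185 179 183 176 179 174 176 181 179 176 178 176 176 183 177 181 180 179 175 177 174 172 179 173 170 176  96  7
[... 4583 characters left out ...]
  21]
291 [ 28  32  35  51  96 101 167 172 176 170 172 172 175 169 175 169 173 177 180 175 175 180 178 176 179 111 108 109 114 108 112 113 108 108 110 112 105  32]
0.647 -0.157 vert [476.7 269.3] start [522.  278.6] front [450.9 281.1] tip [450.2 305.6]
0.647 -0.16 vert [476.1 273.7] start [521.2 283.3] front [450.5 285.8] tip [449.7 310.7]
0.651 -0.157 vert [483.4 269. ] start [529.1 278.4] front [458.  280.9] tip [458.2 305.4]
0.651 -0.16 vert [482.8 273.5] start [528.3 283. ] front [457.5 285.5] tip [457.6 310.5]
0.655 -0.157 vert [490.1 268.8] start [536.3 278.1] front [465.1 280.6] tip [466.2 305.1]
0.655 -0.16 vert [489.5 273.2] start [535.4 282.8] front [464.6 285.3] tip [465.6 310.2]
```

The wrist image gives the hook by number: the V's vertex is at (486,270), its rear kink at (535,281), and the tip shaft is centred on column 464. From these the seat is at about (0.654, −0.158). I'll thread the bail over the tip.

Call:
arm_command:
  commands:
    - [0,-2.3,0,-2,0,0,0]
    - [0,0,5,0,0,0,0]
    - [0,0,10,0,0,0,0]
    - [0,0,13,0,0,0,0]
    - [0,0,13,0,0,0,0]
    - [0,0,13,0,0,0,0]
    - [0,0,10,0,0,0,0]
    - [0,0,5,0,0,0,0]

```text
clock: 21.35
eef_pos: [0.6226, -0.1366, 0.2814]
tool_rot: [-0.0, 0.72, 0.694, 0.001]
ft_force: [-0.0, 0.4, -3.9]
gripper_width: 0.0075
gripper_force: 30.0
```

Call:
arm_command:
  commands:
    - [0,0,5,0,0,0,0]
    - [0,0,8,0,0,0,0]
    - [0,0,8,0,0,0,0]
    - [0,0,7,0,0,0,0]
    - [0,0,4,0,0,0,0]
    - [0,0,0,0,0,0,0]
    - [0,0,0,0,0,0,0]

```text
clock: 22.05
eef_pos: [0.6532, -0.1382, 0.2815]
tool_rot: [-0.0, 0.721, 0.693, 0.001]
ft_force: [-0.8, 0.1, -5.2]
gripper_width: 0.0079
gripper_force: 30.0
```

```bash
cat > avg.py <<'E'
from station import robot
import numpy as np
np.set_printoptions(precision=4,suppress=True)
f=[];e=[]
for k in range(4):
    robot.get_image("top");s=robot.get_state();f.append(s["ft_force"]);e.append(s["eef_pos"])
print("F",np.mean(f,0),"eef",np.mean(e,0),"clk",s["clock"],s["gripper_width"],s["gripper_force"],"tq",s["torque"])
E
python3 avg.py
```

```text
F [-0.2676 -0.1877 -4.7201] eef [ 0.6531 -0.1383  0.2816] clk 22.25 0.00800995943609845 29.964532032608986 tq [ 0.0019 -0.1136  0.0061]
```

Call:
arm_command:
  commands:
    - [0,0,0,6,0,0,0]
    - [0,0,0,9,0,0,0]
    - [0,0,0,9,0,0,0]
    - [0,0,0,5,0,0,0]
    - [0,0,0,2,0,0,0]
    - [0,0,0,1.5,0,0,0]
    - [0,0,0,1.5,0,0,0]
    - [0,0,0,1.5,0,0,0]

```text
clock: 23.05
eef_pos: [0.6536, -0.1381, 0.2464]
tool_rot: [-0.0, 0.721, 0.693, 0.001]
ft_force: [0.5, -0.5, -4.4]
gripper_width: 0.0078
gripper_force: 30.0
```

Call:
arm_command:
  commands:
    - [0,0,0,1.5,0,0,0]
    - [0,0,0,1.5,0,0,0]
    - [0,0,0,1.5,0,0,0]
    - [0,0,0,1.5,0,0,0]
    - [0,0,0,1.5,0,0,0]
    - [0,0,0,1.5,0,0,0]
    - [0,0,0,0,0,0,0]

```text
clock: 23.75
eef_pos: [0.6534, -0.1382, 0.2369]
tool_rot: [-0.0, 0.721, 0.693, 0.001]
ft_force: [0.6, 0.3, -4.5]
gripper_width: 0.0075
gripper_force: 30.0
```

```bash
python3 avg.py
```

```text
F [ 0.5375  0.1896 -3.914 ] eef [ 0.6534 -0.1382  0.2372] clk 23.95 0.007493698322657768 29.969890415668488 tq [-0.0159 -0.1366 -0.0072]
```

Call:
arm_command:
  commands:
    - [0,0,0,1.5,0,0,0]
    - [0,0,0,1.5,0,0,0]
    - [0,0,0,1.5,0,0,0]
    - [0,0,0,1.5,0,0,0]
    - [0,0,0,1.5,0,0,0]
    - [0,0,0,1.5,0,0,0]
    - [0,0,0,0,0,0,0]
    - [0,0,0,0,0,0,0]

```text
clock: 24.75
eef_pos: [0.6535, -0.1382, 0.2282]
tool_rot: [-0.0, 0.721, 0.693, 0.001]
ft_force: [0.7, -0.1, -3.0]
gripper_width: 0.0079
gripper_force: 30.0
```

```bash
python3 avg.py;python3 avg.py
```

```text
F [ 0.4244 -0.0728 -2.6533] eef [ 0.6535 -0.1381  0.2282] clk 24.95 0.007581005108418901 29.977589696645737 tq [-0.0581 -0.1659  0.0093]
F [ 0.9424 -0.0643 -2.7927] eef [ 0.6535 -0.1381  0.2282] clk 25.15 0.007562316231904011 29.977262690663338 tq [-0.0205 -0.2877  0.0303]
```

Call:
arm_command:
  commands:
    - [0,0,1,0,0,0,0]
    - [0,0,1,0,0,0,0]
    - [0,0,0,0,0,0,0]
    - [0,0,0,0,0,0,0]

```text
clock: 25.55
eef_pos: [0.6548, -0.1382, 0.2278]
tool_rot: [-0.001, 0.721, 0.693, 0.0]
ft_force: [-2.8, 0.8, -2.8]
gripper_width: 0.0076
gripper_force: 30.0
```

```bash
python3 avg.py;python3 avg.py
```

```text
F [-3.2175  0.1078 -2.4642] eef [ 0.6549 -0.1382  0.2278] clk 25.75 0.008086367192786258 29.96323697268963 tq [ 0.0187  0.5917 -0.1431]
F [-3.1872  0.583  -2.9097] eef [ 0.6551 -0.1382  0.228 ] clk 25.95 0.008006639600937419 29.965037405490875 tq [ 0.0063  0.5544 -0.111 ]
```

Call:
arm_command:
  commands:
    - [0,0,1,0,0,0,0]
    - [0,0,1,0,0,0,0]
    - [0,0,0,0,0,0,0]
    - [0,0,0,0,0,0,0]

```text
clock: 26.35
eef_pos: [0.6578, -0.1383, 0.2283]
tool_rot: [0.0, 0.721, 0.693, 0.001]
ft_force: [-1.5, -0.1, -2.8]
gripper_width: 0.0076
gripper_force: 30.0
```

```bash
python3 avg.py;python3 avg.py
```

```text
F [-2.2064 -0.5102 -3.0745] eef [ 0.6577 -0.1383  0.2283] clk 26.55 0.0075748881577290626 29.971081987023354 tq [-0.0167  0.221  -0.0515]
F [-1.2475  0.0228 -3.3885] eef [ 0.6577 -0.1383  0.2283] clk 26.75 0.007873306244754472 29.967927038669586 tq [-0.0029  0.1722 -0.0601]
```

Call:
arm_command:
  commands:
    - [0,0,-1,0,0,0,0]
    - [0,0,0,1.5,0,0,0]
    - [0,0,0,1.5,0,0,0]
    - [0,0,0,1.5,0,0,0]
    - [0,0,0,1.5,0,0,0]
    - [0,0,0,1.5,0,0,0]
    - [0,0,0,1.5,0,0,0]
    - [0,0,0,0,0,0,0]

```text
clock: 27.55
eef_pos: [0.6563, -0.1382, 0.2189]
tool_rot: [-0.0, 0.721, 0.693, 0.001]
ft_force: [0.1, 0.2, -2.4]
gripper_width: 0.0081
gripper_force: 30.0
```

```bash
python3 avg.py;python3 avg.py; python3 - <<'E'
from station import robot
from h import *
np.set_printoptions(precision=1,suppress=True,linewidth=230)
s=robot.get_state();i=robot.camera_info("scene");g=robot.get_image("scene");cv2.imwrite("pics/s7.png",g[:,:,::-1])
g=cv2.cvtColor(g,cv2.COLOR_RGB2GRAY);p=np.array(s["eef_pos"])
m=p+[0,-.0155,-.001]
for n,P in(("grip+48",m+[0,.048,0]),("grip-48",m-[0,.048,0]),("piv+61",m+[0,.061,-.074]),("piv-61",m-[0,.061,.074]),("tip",m+[-.029,-.004,.024]),("armV",m+[.02,-.004,.0015]),("arm60",m+[.06,-.005,.0015]),("bot c",m-[0,0,.12])):print(n,proj(i,P))
print("cols",np.arange(210,280,2))
for r in range(140,200,2):print(r,g[r,210:280:2])
E
```

```text
F [-0.4151  0.3898 -1.8213] eef [ 0.6563 -0.1382  0.2191] clk 27.75 0.007931587294796396 29.97247964143753 tq [-0.0147 -0.0024  0.0484]
F [-0.4692 -0.0571 -2.1175] eef [ 0.6563 -0.1382  0.2191] clk 27.95 0.007939315672184529 29.973505586385727 tq [ 0.0113  0.0254 -0.0386]
grip+48 [256.9 172.9]
grip-48 [242.6 159.4]
piv+61 [261.5 195.5]
piv-61 [243.9 177.6]
tip [256.7 155.7]
armV [242.9 167. ]
arm60 [230.4 171. ]
bot c [254.  198.2]
cols [210 212 214 216 218 220 222 224 226 228 230 232 234 236 238 240 242 244 246 248 250 252 254 256 258 260 262 264 266 268 270 272 274 276 278]
140 [154 161 159 159 159 159 159 157 159 160 158 157 149 143 119  56  28  22  25  31  24  19  17  18  27  24  23  55  72  44  26  30  23  26  31]
142 [153 158 159 158 157 155 157 157 151 147 133 120  93  72  43  24  20  25  23  19  17   9  27  21  29  23  21  18  40  48  37  18  16  29  25]
144 [157 159 149 136 120  98 109 120 106  85  59  40  32  37  40  29  13  16  22  24  21  27  22  30  24  31  40  57  99 124  97  43  22  23  20]
146 [157 148 100  70  60  52  51  51  43  47  54  55  66  69  64  47  31  25  2
[... 3162 characters left out ...]
  2  16  55  93 132 144 114  81 109 117 141 156 131 148 141  89 116 133 121 100  93  87  84  88  99 107 135 155 157]
192 [ 88  89  98  98  72  58  41  57  93 133 150 152 120  72  81 125 158 141 138 134 137 100 107 115 117  97  73  91 100  97  97  94 129 155 152]
194 [ 91  91 126 148 142 133 110 105 134 152 154 152 132  78  66  92 146 137 124 123 120 115  89  89 106  96  85  93  91  86  82  93 125 144 138]
196 [ 87  86 117 150 156 152 152 147 151 154 155 155 144 102  64  71 110 142 117 110 120 125 101  97  94  79  70  83  83  78  75  91 113 129 134]
198 [ 88  92 107 148 152 154 156 157 156 155 157 156 154 138  92  65  69 100 127 123 134 113  95  86  88  80  77  75  77  83  77  88 107 130 136]
```

Call:
arm_command:
  commands:
    - [0,0,0,1.5,0,0,0]
    - [0,0,0,2,0,0,0]
    - [0,0,0,2,0,0,0]
    - [0,0,0,2,0,0,0]
    - [0,0,0,2,0,0,0]
    - [0,0,0,2,0,0,0]
    - [0,0,0,1.5,0,0,0]
    - [0,0,0,0,0,0,0]

```text
clock: 28.8
eef_pos: [0.6564, -0.1382, 0.2059]
tool_rot: [-0.0, 0.721, 0.693, 0.001]
ft_force: [-1.8, 0.1, -0.6]
gripper_width: 0.0076
gripper_force: 30.0
```

```bash
python3 avg.py;python3 avg.py
```

```text
F [-1.4216 -0.1806 -0.5901] eef [ 0.6564 -0.1382  0.2062] clk 29.0 0.007664829977363217 29.998035728931427 tq [0.0416 0.2275 0.0173]
F [-1.0509  0.5231 -0.7472] eef [ 0.6564 -0.1382  0.2062] clk 29.2 0.007900609821510331 29.998997747898102 tq [ 0.0677  0.1783 -0.043 ]
```

Call:
arm_command:
  commands:
    - [0,0,-0.7,0,0,0,0]
    - [0,0,-0.7,0,0,0,0]
    - [0,0,0,1.5,0,0,0]
    - [0,0,0,1.5,0,0,0]
    - [0,0,0,1,0,0,0]
    - [0,0,0,1,0,0,0]
    - [0,0,0,0,0,0,0]
    - [0,0,0,0,0,0,0]

```text
clock: 30.0
eef_pos: [0.655, -0.1382, 0.2011]
tool_rot: [-0.0, 0.721, 0.693, 0.001]
ft_force: [-1.2, -1.1, -0.8]
gripper_width: 0.0076
gripper_force: 30.0
```

```bash
python3 avg.py;python3 avg.py
```

```text
F [-0.0692 -0.0482 -0.4869] eef [ 0.655  -0.1382  0.2011] clk 30.2 0.007935124977782324 30.00632017850876 tq [-0.1421 -0.0106 -0.0273]
F [-0.2358 -0.2465 -0.5682] eef [ 0.655  -0.1382  0.2012] clk 30.4 0.007731628253663887 30.007115676999092 tq [-0.1126  0.0054 -0.0337]
```

Call:
arm_command:
  commands:
    - [0,0,0,1,0,0,0]
    - [0,0,0,1,0,0,0]
    - [0,0,0,1,0,0,0]
    - [0,0,0,1,0,0,0]
    - [0,0,0,0.5,0,0,0]
    - [0,0,0,0,0,0,0]
    - [0,0,0,0,0,0,0]

```text
clock: 31.1
eef_pos: [0.655, -0.1382, 0.1966]
tool_rot: [-0.0, 0.721, 0.693, 0.001]
ft_force: [-0.6, 0.1, -0.4]
gripper_width: 0.0078
gripper_force: 30.0
```

```bash
python3 avg.py;python3 avg.py;python3 avg.py
```

```text
F [-0.2722 -0.8396 -0.2043] eef [ 0.655  -0.1382  0.1967] clk 31.3 0.007636130771656265 30.015281438827515 tq [-0.1532 -0.0044 -0.0078]
F [-0.8793 -0.3868  0.0267] eef [ 0.655  -0.1382  0.1966] clk 31.5 0.008059092401749719 30.01566432416439 tq [-0.1306 -0.0011 -0.0673]
F [-0.6848 -0.6761 -0.0388] eef [ 0.655  -0.1382  0.1966] clk 31.7 0.007884748599980292 30.015593245625496 tq [-0.2027  0.0262 -0.0365]
```

```bash
python3 - <<'E'
from station import robot
from h import *
np.set_printoptions(precision=1,suppress=True,linewidth=230)
s=robot.get_state();i=robot.camera_info("scene");g=robot.get_image("scene")[:,:,::-1];cv2.imwrite("pics/s8.png",g)
b=cv2.imread("pics/scene0.png");d=np.abs(g.astype(int)-b).max(2)
p=np.array(s["eef_pos"]);Y=rot(s).as_matrix()[:,0];X=rot(s).as_matrix()[:,1]
for off in(-.0155,0):
    m=p+Y*off-[0,0,.121]
    print(off,{(x,y,z):proj(i,m+X*x*.045+Y*y*.055+[0,0,z]).round(1).tolist() for x in(-1,1) for y in(-1,1) for z in(0,.05)})
    print(" grip ends",proj(i,m+Y*.048+[0,0,.12]),"pivots",proj(i,m+Y*.061+[0,0,.046]),proj(i,m-Y*.061+[0,0,.046]))
print("cols",np.arange(228,292,2))
gg=cv2.cvtColor(g,cv2.COLOR_BGR2GRAY)
for r in range(172,232,2):print(r,gg[r,224:292:2])
E
```

```text
-0.0155 {(-1, -1, 0): [260.7, 191.1], (-1, -1, 0.05): [259.1, 178.7], (-1, 1, 0): [275.6, 207.6], (-1, 1, 0.05): [274.3, 194.8], (1, -1, 0): [235.7, 199.8], (1, -1, 0.05): [233.5, 187.2], (1, 1, 0): [249.5, 217.3], (1, 1, 0.05): [247.5, 204.4]}
 grip ends [257.7 179.3] pivots [262.1 201.5] [245.9 183. ]
0 {(-1, -1, 0): [262.7, 193.3], (-1, -1, 0.05): [261.2, 180.9], (-1, 1, 0): [277.8, 210.1], (-1, 1, 0.05): [276.6, 197.3], (1, -1, 0): [237.6, 202.1], (1, -1, 0.05): [235.4, 189.5], (1, 1, 0): [251.6, 220.0], (1, 1, 0.05): [249.7, 207.0]}
 grip ends [260.  181.7] pivots [264.3 204.1] [247.9 185.3]
cols [228 230 232 234 236 238 240 242 244 246 248 250 252 254 256 258 260 262 264 266 268 270 272 274 276 278 280 282 284 286 288 290]
172 [ 11  17  41 112 153 158 156 155 151 135  93  40  24  33  54  37  19  32 105 137 138 137 131 122 119 143 154 155 155 154 151 147 110 106]
174 [  5  44  87 128 151 150 146 138 125 108  92  50  26  19  23  20  21  36 102 138 139 137 132 122 105 123 155 156 157 154 154 150 112  84]
176 [ 11  54 119 133 126 122 118 117 116 127 113  63  22  26  22  17  15  33 
[... 3198 characters left out ...]
124 124 132 133 127 126 126 124 120 109  70  63  64  62  63  62  65  67  65  66  69  63  67  85  94  83  79  92  92  92  92  90  87]
224 [117 120 125 124 130 138 136 123 117 113 105  77  65  61  59  62  65  61  67  64  68  65  70  77  86  97  88  86  89  92  92  92  93  91]
226 [ 80  93 120 123 128 135 120 106  82  77  77  87  96  68  63  67  61  61  66  66  69  73  80  85  84  89  84  79  79  86  92  90  89  94]
228 [ 65  74 116 125 127 118  90  83  73  68  79 114 132 106  71  62  65  68  74  78  83  85  83  85  79  75  59  47  47  57  70  87  94 104]
230 [ 66  66  97 111 110 116 103  84  81  85  82 100 131 128  89  72  78  80  87  84  84  80  79  78  72  59  30  24  31  36  44  98 129 146]
```

Call:
arm_command:
  commands:
    - [0,0,0,0,0,-1,0]
    - [0,0,0,0,0,-1,0]
    - [0,0,0,0,0,-1,0]
    - [0,0,0,0,0,0,0]
    - [0,0,0,0,0,0,0]

```text
clock: 32.25
eef_pos: [0.6548, -0.1371, 0.1965]
tool_rot: [0.017, 0.72, 0.693, -0.018]
ft_force: [-1.2, 0.2, 0.1]
gripper_width: 0.0079
gripper_force: 30.0
```

```bash
python3 avg.py;python3 avg.py;python3 avg.py
```

```text
F [-2.7958  1.5349 -0.1868] eef [ 0.6548 -0.1372  0.1965] clk 32.45 0.007903462606685525 30.020055547356606 tq [ 0.4129  0.452  -0.1321]
F [-2.6087  2.9477  0.652 ] eef [ 0.6548 -0.1373  0.1965] clk 32.65 0.007810777370748856 30.021758750081062 tq [ 0.682   0.5523 -0.0548]
F [-2.892   3.469   0.0109] eef [ 0.6549 -0.1373  0.1965] clk 32.85 0.007811850339159418 30.024738684296608 tq [ 0.8489  0.5911 -0.1008]
```

Call:
arm_command:
  commands:
    - [0,0,0,0,0,1,0]
    - [0,0,0,0,0,1,0]
    - [0,0,0,0,0,0,0]
    - [0,0,0,0,0,0,0]
    - [0,0,0,0,0,0,0]

```text
clock: 33.35
eef_pos: [0.655, -0.1395, 0.1967]
tool_rot: [0.006, 0.721, 0.693, -0.006]
ft_force: [-2.4, -0.6, 0.1]
gripper_width: 0.0076
gripper_force: 30.0
```

```bash
python3 avg.py;python3 avg.py;python3 avg.py
```

```text
F [-2.6862 -1.4163 -0.6572] eef [ 0.655  -0.1394  0.1967] clk 33.55 0.007492292466623493 30.026199147105217 tq [-0.4871  0.3906 -0.0359]
F [-2.81   -3.1103 -0.0722] eef [ 0.655  -0.1393  0.1967] clk 33.75 0.007872756748585388 30.025832131505013 tq [-0.6627  0.3921 -0.0688]
F [-2.685  -3.0798  0.0194] eef [ 0.655  -0.1388  0.1966] clk 33.95 0.00778743238364896 30.026770904660225 tq [-0.7599  0.4338 -0.096 ]
```

Call:
arm_command:
  commands:
    - [0,-0.6,-0.7,0,0,0,0]
    - [0,0,0,0,0,0,0]
    - [0,0,0,0,0,0,0]

```text
clock: 34.25
eef_pos: [0.6548, -0.1385, 0.1969]
tool_rot: [0.006, 0.72, 0.693, -0.005]
ft_force: [0.3, -1.9, -0.0]
gripper_width: 0.008
gripper_force: 30.0
```

```bash
python3 avg.py;python3 avg.py;python3 avg.py
```

```text
F [ 0.1255 -2.2055 -0.0287] eef [ 0.6547 -0.1384  0.1968] clk 34.45 0.0075877407231861775 30.015429854393005 tq [-0.3552 -0.1327 -0.009 ]
F [ 0.0782 -1.525  -0.1886] eef [ 0.6546 -0.1384  0.1968] clk 34.65 0.008070867915863304 30.01402549445629 tq [-0.2423 -0.1913 -0.0127]
F [ 0.8693 -1.1468  0.009 ] eef [ 0.6546 -0.1384  0.1967] clk 34.85 0.008233097166527339 30.018560215830803 tq [-0.2586 -0.3244  0.0508]
```

Call:
arm_command:
  commands:
    - [0,0,0,0,0,0,0]
    - [0,0,0,0,0,0,0]
    - [0,0,0,0,0,0,0]
    - [0.09,0,0,0,0,0,0]
    - [0.1,0,0,0,0,0,0]
    - [0.11,0,0,0,0,0,0]
    - [0.12,0,0,0,0,0,0]
    - [0.13,0,0,0,0,0,0]

```text
clock: 35.65
eef_pos: [0.654, -0.1386, 0.1965]
tool_rot: [0.005, 0.721, 0.693, -0.006]
ft_force: [0.1, -0.5, -0.2]
gripper_width: 0.011
gripper_force: 0.0
```

```bash
python3 avg.py;python3 avg.py
```

```text
F [-0.269  -0.0789  0.3747] eef [ 0.6541 -0.1387  0.1965] clk 35.85 0.011774228399862786 0.0 tq [-0.1058 -0.0978 -0.0009]
F [ 0.4771 -0.2052 -0.392 ] eef [ 0.6543 -0.1387  0.1966] clk 36.05 0.011121619829270298 0.0 tq [-0.0052 -0.0674  0.0032]
```

Call:
arm_command:
  commands:
    - [0.25,0,0,0,0,0,0]
    - [0.4,0,0,0,0,0,0]
    - [0.4,0,0,0,0,0,0]
    - [0.4,0,0,0,0,0,0]
    - [0.4,0,0,-5,0,0,0]
    - [0.4,0,0,-10,0,0,0]
    - [0.4,0,0,-15,0,0,0]
    - [0.4,0,0,-20,0,0,0]

```text
clock: 36.85
eef_pos: [0.6541, -0.1378, 0.2478]
tool_rot: [0.006, 0.721, 0.693, -0.006]
ft_force: [0.2, -0.1, 0.7]
gripper_width: 0.035
gripper_force: 0.0
```

Call:
arm_command:
  commands:
    - [0.4,0,0,-30,0,0,0]
    - [0.4,0,0,-40,0,0,0]
    - [0.4,0,0,-40,0,0,0]
    - [0.4,0,0,-40,0,0,0]
    - [0.4,0,-30,-20,0,0,0]
    - [0.4,0,-40,0,0,0,0]
    - [0.4,0,-40,0,0,0,0]
    - [0.4,0,-40,0,0,0,0]

```text
clock: 37.65
eef_pos: [0.503, -0.129, 0.4179]
tool_rot: [0.007, 0.72, 0.693, -0.005]
ft_force: [0.3, -0.3, 0.0]
gripper_width: 0.035
gripper_force: 0.0
```

```bash
python3 avg.py; python3 - <<'E'
from station import robot
from h import *
np.set_printoptions(precision=1,suppress=True,linewidth=230)
i=robot.camera_info("scene");t=robot.camera_info("top")
G=robot.get_image("scene")[:,:,::-1];T=robot.get_image("top")[:,:,::-1];cv2.imwrite("pics/s9.png",G);cv2.imwrite("pics/t9.png",T)
m=np.array([.655,-.154,.195]);X=np.array([.9992,-.0396,0]);Y=np.array([.0396,.9992,0])
for n,c in(("scene",i),("top",t)):
    print(n,"grip ends",proj(c,m+Y*.048),proj(c,m-Y*.048),"piv",proj(c,m+Y*.061-[0,0,.074]),proj(c,m-Y*.061-[0,0,.074]),"arm",proj(c,m+X*.02-Y*.004),proj(c,m+X*.06-Y*.004),"tip",proj(c,m-X*.029-Y*.004+[0,0,.024]))
    print({(x,y):proj(c,m+X*x*.045+Y*y*.055-[0,0,.07]).round(1).tolist() for x in(-1,1) for y in(-1,1)})
g=cv2.cvtColor(G,cv2.COLOR_BGR2GRAY);
print("scene cols",np.arange(224,290,2))
for r in range(150,210,2):print(r,g[r,224:290:2])
g=cv2.cvtColor(T,cv2.COLOR_BGR2GRAY);print("top cols",np.arange(366,410,2))
for r in range(136,180,2):print(r,g[r,366:410:2])
E
```

```text
F [-0.4843  0.2729  0.1437] eef [ 0.5013 -0.1293  0.418 ] clk 37.85 0.0352621782931437 0.0 tq [-0.0111 -0.0945 -0.0279]
scene grip ends [257.5 179.5] [244.5 165.5] piv [261.9 201.7] [245.8 183.2] arm [244.2 173.7] [231.8 177.6] tip [258.1 162.3]
{(-1, -1): [259.0, 178.8], (-1, 1): [274.1, 195.0], (1, -1): [233.4, 187.3], (1, 1): [247.3, 204.6]}
top grip ends [367.9 157.4] [396.2 158.7] piv [361.8 160.6] [395.9 162.1] arm [383.5 152.3] [383.9 140.5] tip [384.1 165.7]
{(-1, -1): [394.0, 174.4], (-1, 1): [363.1, 173.1], (1, -1): [394.8, 149.4], (1, 1): [364.0, 148.0]}
scene cols [224 226 228 230 232 234 236 238 240 242 244 246 248 250 252 254 256 258 260 262 264 266 268 270 272 274 276 278 280 282 284 286 288]
150 [151 149 152 151 154 153 152 153 153 155 155 152 155 157 153 156 158 185 191 179 162 157 161 152 150 150 149 146 149 151 153 150 151]
152 [150 148 149 146 147 150 151 153 153 156 155 153 156 157 156 155 174 206 216 219 209 198 186 159 147 146 151 151 152 152 151 153 152]
154 [149 147 146 149 149 150 153 155 153 156 156 156 158 156 156 159 190 216 220 222 218 207 193 164 148 15
[... 5179 characters left out ...]
4  96  72  69  82 108  38  42  38  43  43  42  44  44  43  42  61  42  38  43 103 110]
166 [146 146 104  81 113  75  13  43  57  45  44  44  43  41  42  44  43  39  69  39 102 110]
168 [112  81 140 168 102 118  23  43  45  44  44  35  44  53  35  51  47  45  41  42 100 107]
170 [138 115 109 156  93 109  47  40  43  44  43  26  37  62  48  60  63  49  49  48  57  68]
172 [ 91  92 138  79 125 100  84  38  23  42  40  36  26  69  70  65  70  58  63  62  63  62]
174 [120 123 127 129 130 113 113  77  30  42  44  23  33  72  74  59  74  57  71  69  69  70]
176 [51 49 50 50 48 47 46 51 31 44 23 27 39 76 79 52 80 54 75 76 74 75]
178 [49 46 47 47 47 48 47 58 31 43 24 19 42 77 82 55 82 56 78 79 79 79]
```

By number, the grip in scene runs from (245,166) to (257,178.5), as predicted for a seated grip, and the arm crosses it near its middle. I'll let it settle, check that it is still, and hand in.

Call:
arm_command:
  commands:
    - [0.4,0,0,0,0,0,0]
    - [0.4,0,0,0,0,0,0]
    - [0.4,0,0,0,0,0,0]
    - [0.4,0,0,0,0,0,0]
    - [0.4,0,0,0,0,0,0]
    - [0.4,0,0,0,0,0,0]
    - [0.4,0,0,0,0,0,0]
    - [0.4,0,0,0,0,0,0]

```text
clock: 38.75
eef_pos: [0.5044, -0.1294, 0.4165]
tool_rot: [0.006, 0.721, 0.693, -0.006]
ft_force: [0.0, -0.4, -0.9]
gripper_width: 0.0354
gripper_force: 0.0
```

Call:
arm_command:
  commands:
    - [0.4,0,0,0,0,0,0]
    - [0.4,0,0,0,0,0,0]
    - [0.4,0,0,0,0,0,0]
    - [0.4,0,0,0,0,0,0]
    - [0.4,0,0,0,0,0,0]
    - [0.4,0,0,0,0,0,0]
    - [0.4,0,0,0,0,0,0]
    - [0.4,0,0,0,0,0,0]

```text
clock: 39.55
eef_pos: [0.5044, -0.1295, 0.4165]
tool_rot: [0.006, 0.721, 0.693, -0.006]
ft_force: [-0.2, 0.3, 0.2]
gripper_width: 0.0349
gripper_force: 0.0
```

```bash
python3 - <<'E'
from station import robot
import numpy as np,cv2
F=[robot.get_image("scene")[160:225,225:285].astype(np.float32).mean(2) for _ in range(10)]
for f in F[1:]:print(np.round(cv2.phaseCorrelate(F[0],f)[0],3),round(float(np.abs(f-F[0]).mean()),2))
E
```

```text
[ 0.054 -0.033] 1.71
[ 0.062 -0.003] 1.67
[0.018 0.024] 1.66
[ 0.001 -0.068] 1.7
[ 0.03 -0.05] 1.66
[0.032 0.014] 1.7
[0.063 0.022] 1.64
[-0.001 -0.009] 1.66
[ 0.035 -0.075] 1.71
```

It is still.

```bash
python3 -c "
from station import robot
print(robot.finish_job())"
```

```text
the job is handed in; nothing more can be done
None
```

I handed the job in with the smaller basket (about 0.49 kg) hanging still from the scale's hook, bail upright and gripper clear; I saw nothing else move, though I didn't re-measure the other items, and the hand-in gave no verdict.

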